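# Open the drive bay of the bottle-labelling machine and park its cover

## Robot

A 6-joint arm with a two-finger parallel gripper is mounted at the origin on the work surface. World frame = base frame: x ahead of the robot, y to its left, z up, the work surface at z = 0. Lengths are in m, angles in rad, forces in N, time in s.
With the tool pointing down it reaches from about 0.2 to 0.875 m from the base axis. Payload 3.4 kg.
Tool frame: the origin (TCP) lies midway between the tips of the shut fingers; the grasp point (between the pads) lies 19 mm behind it; z points along the fingers, y is the direction in which the jaws open and shut (so a half turn about z gives the same grasp; the last joint's range is limited). The gripper opens to 94 mm and grips with 3 to 60 N. Pads are 16 mm wide; open, the fingers measure 119 mm over their backs; the gripper's body (75 mm by 177 mm) begins 78 mm behind the grasp point.
Start: joints at [-1.321, 0.276, 1.505, -0, 1.361, -0.121], TCP at [0.208, -0.536, 0.205] pointing down, gripper open.
Joint ranges: [-2.89, 2.89], [-0.75, 2.08], [0.22, 2.7], [-1.18, 4.32], [0.11, 2.71], [-2.7, 2.7]. Speed limits (rad/s): [2.57, 2.57, 3.14, 3.14, 3.14, 3.14].

## Interface

Orientations are given as a unit quaternion [w, x, y, z].
In Python, from station import env gives the robot as it stands. The module is installed in compiled form; this text tells all that it offers.
- The arm moves only by the tool arm_command, never from a script. Its argument "moves" is a list of rows, each a list of 3 entries, a list of its own where there are three numbers: the shift along the tool's x, y, z in m, then the turn about the tool's z in degrees, then the opening, from 0 (shut) to 1 (fully open). A call has 1 to 5 rows; each row shifts and turns the commanded pose from where the row before left it, along the tool's axes as they then stand; what a row does not reach is not made up. A row lasts 1/12 s, in which the tool goes at most 41.7 mm and 7.16 degrees, less where a joint would pass 70% of its speed; a pose out of reach is approached as far as the arm can. A call with a gripper value outside its range is refused whole. The fingers move at their own pace and stop on an object; the grip force is fixed at half the most. Time passes only in rows, so rows that do not move let the fingers close. It gives the time, the measured TCP pose, the force and the opening at its end, in the units of the state.
- env.read_state(): the state, without advancing time (a new reading comes with each control period).
- env.snapshot(name): name is "scene" or "side" or "wrist"; returns a dict with "image" (480x640x3 uint8, red, green, blue), "intrinsics" (3x3 intrinsics, pixels), "dist" ([k1, k2, p1, p2, k3] as OpenCV has them; the pictures are not rectified), "xyz" and "orientation" of the camera in the world; the wrist camera has in their place "mount" (4x4, takes a point from camera to tool coordinates, whose origin is the TCP and whose axes are the flange's). Camera axes: x right, y down, z forward; pixel columns grow to the right and rows downward; lengths in m; the calibration is good to about 2 mm. A picture is of the moment at which its call begins: read the wrist's pose just before it. There is no depth.
- env.job_done(): hands the job in, once; it reports no verdict.
The state is a dict: "clock": time; "joints": joint angles; "joint_vel": joint speeds; "joint_torque": joint torques, N m; "ee_pos": TCP position; "tool_rot": TCP orientation; "wrist_force": force on the tool from outside, world axes, zero at the start; "wrist_torque": the same for the moment, N m; "finger_gap": opening from 0.0 (shut) to 1.0 (fully open).
Only numpy, scipy, OpenCV 4.12 (cv2) and the standard library are available. Lean on these libraries where they do the work, as an engineer would, in place of code of your own. Each camera call takes 0.05 s, during which the arm holds its last target.

## Task

Open the drive bay of the labelling machine: turn the two captive thumbscrews on its steel cover a quarter turn counter-clockwise, one after the other, until they stop, and lift the cover off by its bar handle. Set it down gently, flat on the bench in front of the open side of the low wire rack and let go, then take it again by its black pull tab and slide it squarely in under the rack until it is fully home against the back stop, with the thumbscrews still undone. Keep the cover the right way up, and leave the bottles and the other things on the bench where they are.

Things in the scene. Friction and masses are not known exactly. Their poses are not given: they have to be found in the camera images.
- machine: Fixed labelling machine, white, 85 mm high; origin on the bench under the seated cover's centre, z up. Housing 125 mm to either x side, 105 mm to -y, 455 mm to +y, where a column 150 mm wide (top 195 mm above the bench) begins 96 mm from the origin, then a reel and a bottle. The cover sits on the deck round a 12 mm high collar, 3 mm play: raise it straight up 20 mm before moving it sideways.
- cover_mid (a point): Centre of the loose steel cover, a tray upside down, 200 mm (x) x 170 mm (y) x 26 mm, about 0.65 kg with its screws; the point is 13 mm above its lower edge and 13 mm below its top face; axes of the cover, z up, at the start those of the machine. It stands on its skirts: on the bench the point is 13 mm up. Until both screws are undone their T-shaped feet hold it to the machine.
- cover_handle (a point): Grip point on the axis of the cover's dark bar handle, 36 mm above the cover's top face, 6 mm towards -y from above cover_mid. Round bar 12 mm thick along the cover's y, its two feet centred 44 mm on the -y side and 22 mm on the +y side of this point; free beneath by 30 mm.
- cover_tab (a point): Grip point in the black upturned pull tab at the cover's +y end: 60 mm wide along the cover's x, 9 mm thick along its y, rising 34 mm above the top face; the point is 22 mm above the top face, 80.5 mm from cover_mid along +y. The tab's outer face is flush with the cover's end; on the machine it is 11 mm from the column, so no finger fits in behind it there.
- screw_near_wing (a point): Centre of the black wing of the thumbscrew on the cover's -x side, 78 mm from the cover's centre and 20 mm towards -y. Wing 34 mm long along this point's x, 11 mm thick along its y, 24 mm high; the point is on the screw's axis, 22 mm above the cover's top face, and turns with the screw. A steel collar of 24 mm diameter is under the wing.
- screw_far_wing (a point): The same for the thumbscrew at the cover's +x side.
- screw_near (a joint): Angle of the -x screw, rad: 0 is fastened (wing along the cover's x), grows counter-clockwise seen from above to a stop at 1.5 = undone (wing along the cover's y). Starts between 0 and 0.15; free past 1.3. Turns with 0.06 N m of friction, stays where left. Captive: it turns in the cover without rising and comes off with it.
- screw_far (a joint): The same for the screw at the cover's +x side.
- rack: Wire rack, fixed; origin on the bench at its centre, z up. Roof 234 (x) x 114 mm (y), 76 to 81 mm above the bench; boxes on it to 126 mm at y below 0. Open to +y: the cover slides in on the bench along -y, axes parallel, tab last; its handle (top 68 mm) passes under, a gripper does not. Guides 212 mm apart, 18 mm high, y -55 to 55, flared to y 78. Stop at y -54. 240 mm of clear bench in front.
- rack_home (a point): Where cover_mid is when the cover is fully home against the back stop: in the rack's frame x = 0, y = 31 mm, z = 13 mm. The tab's grip point is then 54 mm outside the roof's edge.
- bottle_a: Clear glass bottle with a blue cap, 74 mm diameter, 262 mm high, standing towards the far edge of the bench; origin under its centre. To be left alone.
- bottle_b: The same, another one. To be left alone.
- paste_jar: Amber jar 68 mm diameter, 85 mm high, to the right of the rack; origin under its centre. To be left alone.
- brush: Paste brush 200 mm long lying on the bench to the right of the rack. To be left alone.
- scraper: Label scraper with an orange handle, 190 mm long, lying beyond the clear piece of bench. To be left alone.
- cap_tray: Grey open tray 120 x 160 x 45 mm, far to the right; origin under its centre. To be left alone.

How it is judged:
On the way, in this order (a step that is already met when the one before it is completed fails the run):
1. one thumbscrew undone (past 1.3 rad) with the cover still seated on the machine (value of joint any of screw_near, screw_far above 1.3 rad and z of cover_mid in the frame of machine below 0.104 m), for 0.1 s.
2. both thumbscrews undone with the cover still seated on the machine (value of joint each of screw_near, screw_far above 1.3 rad and z of cover_mid in the frame of machine below 0.104 m), for 0.1 s.
3. the cover lifted clear of the machine (15 mm or more above its seat) (z of cover_mid in the frame of machine above 0.113 m), for 0.1 s.
4. the cover set down flat on the bench in front of the rack, its handle still outside, and let go (height (world z) of cover_mid below 0.018 m and angle between cover_mid's own z axis and vertical below 0.06 rad and y of cover_mid in the frame of rack between 0.075 and 0.3 m and contact force between the fingers and cover below 0.2 N and linear speed of cover below 0.02 m/s), for 0.2 s.
At the end, for the whole second after the job is handed in: The cover lies flat on the bench under the rack, released and at rest, its centre within 8 mm of home along the rack's y and 12 mm across it, square to the rack within 5 degrees, right way up, with both thumbscrews still undone (past 1.2 rad) (y of cover_mid in the frame of rack between 0.023 and 0.039 m and x of cover_mid in the frame of rack between -0.012 and 0.012 m and angle between the y axis of cover_mid and the y axis of rack, either way round below 0.09 rad and angle between cover_mid's own z axis and vertical below 0.05 rad and height (world z) of cover_mid below 0.018 m and value of joint each of screw_near, screw_far above 1.2 rad and linear speed of cover below 0.02 m/s); the robot touches nothing.
It fails at once if the cover tipped by more than 40 degrees (angle between cover_mid's own z axis and vertical above 0.7 rad).
It fails at once if a bottle, the jar, the brush, the scraper or the tray moved by more than 30 mm (distance of any of bottle_a, bottle_b, paste_jar, brush, scraper, cap_tray from where it was at the start of the episode above 0.03 m).
It fails at once if the cover dropped or thrown: faster than 0.7 m/s while the fingers do not hold it (a fall of some 25 mm) (linear speed of cover above 0.7 m/s and contact force between the fingers and cover below 0.1 N).
It also fails if it takes over 62 s, if anything falls off the work surface, if the arm or the gripper's body presses on something with over 40 N, if the wrist force passes 120 N, or if a joint passes its speed limit or range.

## Working session

There is one attempt and no reset: what is moved stays moved. The work goes in short steps, Python scripts to look and compute and a tool call to move; the robot and the scene stay as the last step left them, time stands still between calls to the robot, and variables do not carry over. Pictures are saved under pics/ and viewed, and the job is handed in when it is done.

Besides the shell and the picture viewer there is one more tool, called in YAML: its name, and indented under it one key for each argument. arm_command: Moves the arm, as the interface text tells. Its arguments: {"type":"object","properties":{"moves":{"type":"array"}},"required":["moves"]}

```bash
mkdir -p pics; ls; cat > h.py <<'E'
import numpy as np, cv2
from scipy.spatial.transform import Rotation as R
from station import env
def q2R(q): return R.from_quat([q[1],q[2],q[3],q[0]]).as_matrix()
def shot(name,fn):
    st=env.read_state(); s=env.snapshot(name)
    cv2.imwrite('pics/'+fn+'.png',s['image'][:,:,::-1])
    K=np.array(s['intrinsics']);d=np.array(s['dist'])
    if name=='wrist':
        T=np.eye(4);T[:3,:3]=q2R(st['tool_rot']);T[:3,3]=st['ee_pos'];C=T@np.array(s['mount'])
    else:
        C=np.eye(4);C[:3,:3]=q2R(s['orientation']);C[:3,3]=s['xyz']
    np.savez('pics/'+fn+'.npz',K=K,d=d,C=C,im=s['image'])
    return st
def load(fn):
    z=np.load('pics/'+fn+'.npz');return z['K'],z['d'],z['C'],z['im']
def ray(fn,px):
    K,d,C,_=load(fn)
    u=cv2.undistortPoints(np.array(px,float).reshape(-1,1,2),K,d).reshape(-1,2)
    v=np.c_[u,np.ones(len(u))]@C[:3,:3].T
    return C[:3,3],v/np.linalg.norm(v,axis=1,keepdims=True)
def onz(fn,px,z):
    o,v=ray(fn,px); return o+v*((z-o[2])/v[:,2])[:,None]
def proj(fn,P):
    K,d,C,_=load(fn);Ci=np.linalg.inv(C)
    r,_=cv2.Rodrigues(Ci[:3,:3]);p,_=cv2.projectPoints(np.array(P,float).reshape(-1,1,3),r,Ci[:3,3],K,d);return p.reshape(-1,2)
def tri(f1,p1,f2,p2):
    o1,v1=ray(f1,p1);o2,v2=ray(f2,p2);out=[]
    for a,b in zip(v1,v2):
        A=np.c_[a,-b];t=np.linalg.lstsq(A,o2-o1,rcond=None)[0];x=o1+a*t[0];y=o2+b*t[1];out.append(np.r_[(x+y)/2,np.linalg.norm(x-y)])
    return np.array(out)
E
python3 - <<'E'
from h import *
np.set_printoptions(precision=4,suppress=True)
for n in ['scene','side','wrist']:
    st=shot(n,n+'0'); print(n,load(n+'0')[2][:3,3],load(n+'0')[1])
print(st)
E
```

```text
pics
scene [1.2742 0.0929 1.0865] [-0.1431  0.      0.      0.      0.    ]
side [ 0.1897 -1.1504  1.0128] [-0.1406  0.      0.      0.      0.    ]
wrist [ 0.2771 -0.5092  0.3835] [0.0139 0.     0.     0.     0.    ]
{'clock': 0.1, 'joints': array([-1.321 ,  0.2765,  1.506 ,  0.    ,  1.3606, -0.121 ]), 'joint_vel': array([ 0.0025, -0.0012, -0.001 ,  0.0011, -0.0001,  0.0004]), 'joint_torque': array([  0.0019, -40.5456, -23.778 ,   0.0702,   0.03  ,  -0.0001]), 'ee_pos': array([ 0.2082, -0.5354,  0.2047]), 'tool_rot': array([-0.0008,  0.9829,  0.1843, -0.    ]), 'wrist_force': array([0.7556, 0.4448, 0.6607]), 'wrist_torque': array([ 0.0307, -0.0799,  0.0496]), 'finger_gap': 0.9978669878313173}
```

View pics/scene0.png

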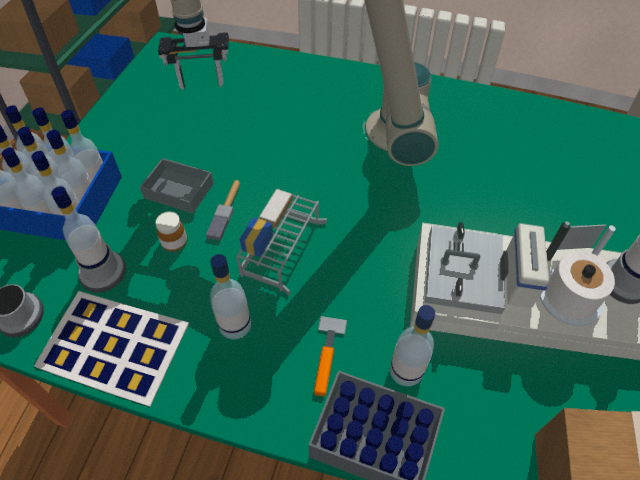

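View pics/side0.png

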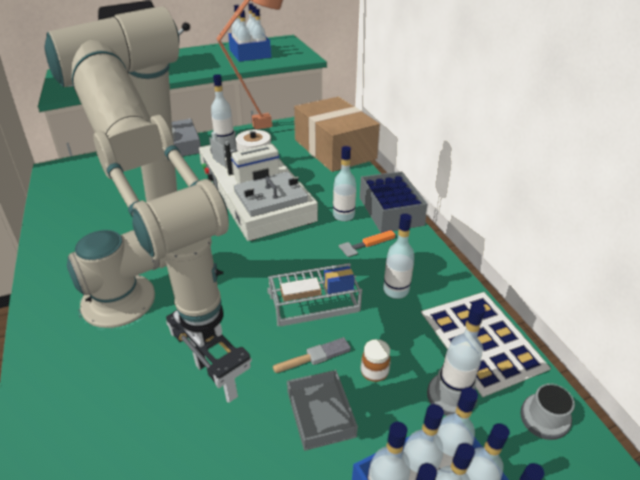

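View pics/wrist0.png

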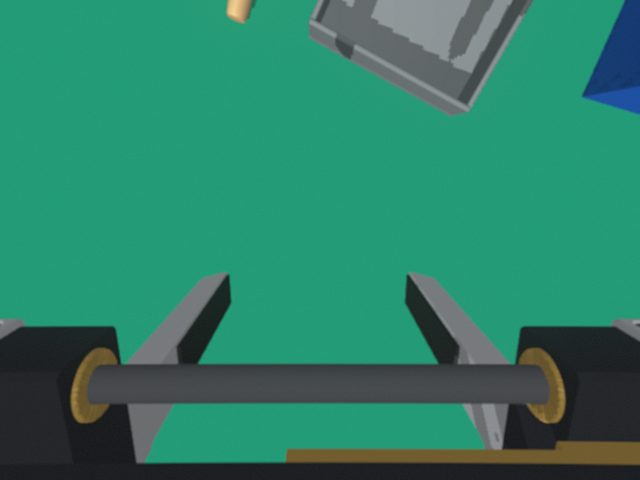

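```bash
python3 - <<'E'
from h import *
for f,(x0,x1,y0,y1) in {'scene0':(405,545,205,345)}.items():
    im=load(f)[3][y0:y1,x0:x1,::-1]; cv2.imwrite('pics/c1.png',cv2.resize(im,None,fx=4.2,fy=4.2,interpolation=cv2.INTER_CUBIC))
im=load('scene0')[3][175:305,225:335,::-1]; cv2.imwrite('pics/c2.png',cv2.resize(im,None,fx=4.5,fy=4.5,interpolation=cv2.INTER_CUBIC))
im=load('side0')[3][130:330,190:390,::-1]; cv2.imwrite('pics/c3.png',cv2.resize(im,None,fx=3,fy=3,interpolation=cv2.INTER_CUBIC))
E
```

```text
(no output)
```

View pics/c1.png

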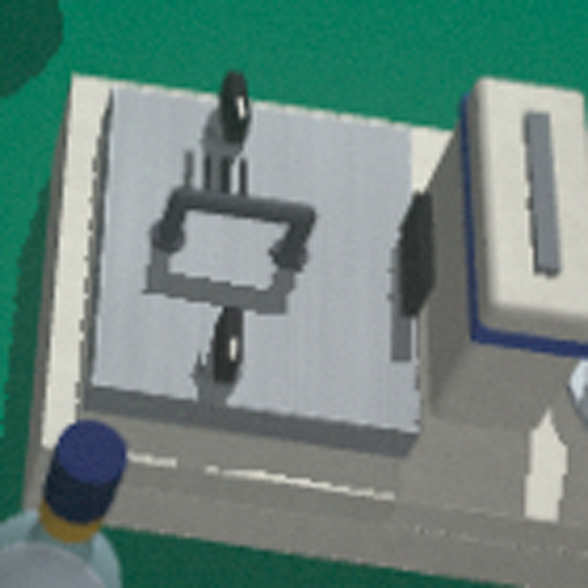

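View pics/c2.png

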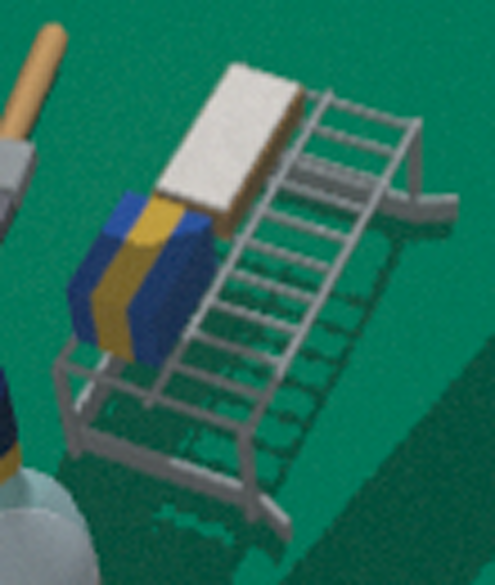

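View pics/c3.png

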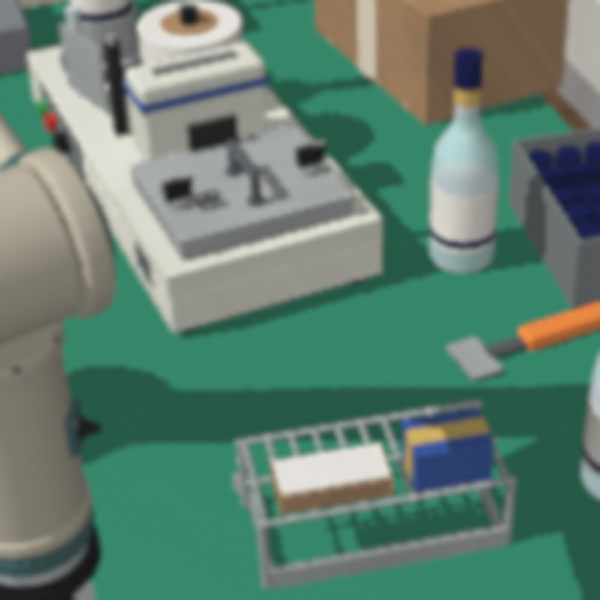

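```bash
python3 - <<'E'
from h import *
np.set_printoptions(precision=4,suppress=True)
c=np.array([(113,88),(412,128),(418,430),(92,385)])/4.2+[405,205]
P=onz('scene0',c,0.111); print(P, P.mean(0))
for i in range(4): print(np.linalg.norm(P[i]-P[(i+1)%4]),np.degrees(np.arctan2(*(P[(i+1)%4]-P[i])[[1,0]])))
r=np.array([(420,122),(245,430),(65,365),(152,400),(328,98)])/4.5+[225,175]
P=onz('scene0',r,0.081); print(P)
d=P[0]-P[1];print(np.linalg.norm(d),np.degrees(np.arctan2(d[1],d[0])),(P[0]+P[1])/2)
# side: roof corners
r=np.array([(236,440),(512,480),(482,403),(258,520)])/3+[190,130]
print(onz('side0',r,0.081))
s=np.array([(178,188),(312,155),(262,170)])/3+[190,130]
print('side screws',onz('side0',s,0.133))
s=np.array([(233,100),(230,335)])/4.2+[405,205]
print('scene screws',onz('scene0',s,0.133))
h=np.array([(175,195),(312,213)])/4.2+[405,205]
print('handle',onz('scene0',h,0.147))
E
```

```text
[[0.448  0.145  0.111 ]
 [0.4295 0.3141 0.111 ]
 [0.6272 0.3305 0.111 ]
 [0.6451 0.163  0.111 ]] [0.5375 0.2381 0.111 ]
0.17014235950054 96.24412678127244
0.19841830167563 4.733649085217292
0.16844860941163542 -83.92410755487224
0.197886340919422 -174.77967379064464
[[ 0.4248 -0.141   0.081 ]
 [ 0.6481 -0.1704  0.081 ]
 [ 0.6354 -0.2727  0.081 ]
 [ 0.6437 -0.2219  0.081 ]
 [ 0.4216 -0.1957  0.081 ]]
0.22529443726675427 172.51003378915962 [ 0.5365 -0.1557  0.081 ]
[[ 0.4223 -0.1436  0.081 ]
 [ 0.6373 -0.2816  0.081 ]
 [ 0.6541 -0.1758  0.081 ]
 [ 0.4111 -0.2492  0.081 ]]
side screws [[0.4633 0.2098 0.133 ]
 [0.6197 0.2225 0.133 ]
 [0.5586 0.2122 0.133 ]]
scene screws [[0.4566 0.2097 0.133 ]
 [0.6109 0.2256 0.133 ]]
handle [[0.5412 0.1852 0.147 ]
 [0.533  0.2573 0.147 ]]
```

arm_command:
  moves:
    - [[0.028,-0.0235,-0.008],0,1]
    - [[0.028,-0.0235,-0.008],0,1]
    - [[0.028,-0.0235,-0.008],0,1]
    - [[0.028,-0.0235,-0.008],0,1]
    - [[0.028,-0.0235,-0.008],0,1]

```text
clock: 0.57
ee_pos: [0.2966, -0.374, 0.2455]
tool_rot: [-0.0, 0.983, 0.184, -0.0]
wrist_force: [1.2, 0.6, 0.1]
finger_gap: 1.006
```

arm_command:
  moves:
    - [[0.028,-0.0235,-0.008],3,1]
    - [[0.028,-0.0235,-0.008],3,1]
    - [[0.028,-0.0235,-0.008],3,1]
    - [[0.028,-0.0235,-0.008],3,1]
    - [[0.028,-0.0235,-0.008],3,1]

```text
clock: 0.98
ee_pos: [0.4004, -0.224, 0.2859]
tool_rot: [0.0, 0.999, 0.053, -0.0]
wrist_force: [0.4, -0.7, 0.0]
finger_gap: 1.003
```

```bash
python3 - <<'E'
from h import *
np.set_printoptions(precision=4,suppress=True)
st=shot('wrist','w1');m=q2R(st['tool_rot']);print(st['clock'],st['ee_pos'],np.degrees(np.arctan2(m[1,0],m[0,0])),m[:,2],load('w1')[2])
b=np.array([(408,380),(234,333),(320,325),(345,320),(320,393)]);print(onz('scene0',b,0))
E
```

```text
0.9833 [ 0.4004 -0.224   0.2859] 6.08168721493 [-0.0001 -0.0001 -1.    ] [[ 0.1073 -0.9606 -0.2565  0.4738]
 [-0.9942 -0.1037 -0.0276 -0.2166]
 [-0.0001  0.258  -0.9661  0.4647]
 [ 0.      0.      0.      1.    ]]
[[ 0.7938  0.1646  0.    ]
 [ 0.7895 -0.2381  0.    ]
 [ 0.7154 -0.0551  0.    ]
 [ 0.6872 -0.003   0.    ]
 [ 0.8729 -0.0112  0.    ]]
```

View pics/w1.png

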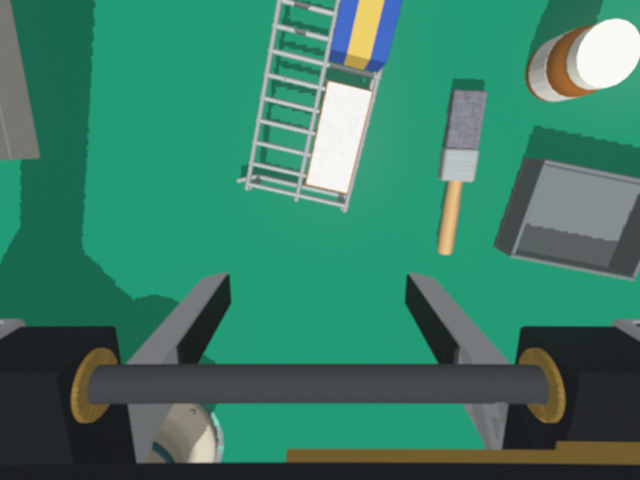

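arm_command:
  moves:
    - [[0.027,-0.015,-0.012],0,1]
    - [[0.027,-0.015,-0.012],0,1]
    - [[0.027,-0.015,-0.012],0,1]
    - [[0.027,-0.015,-0.012],0,1]
    - [[0,0,0],0,1]

```text
clock: 1.45
ee_pos: [0.5057, -0.1522, 0.3348]
tool_rot: [-0.0, 0.998, 0.057, 0.003]
wrist_force: [-0.1, -0.2, 1.7]
finger_gap: 1.001
```

```bash
python3 - <<'E'
from h import *
np.set_printoptions(precision=4,suppress=True)
st=shot('wrist','w2');m=q2R(st['tool_rot']);print(st['clock'],st['ee_pos'],np.degrees(np.arctan2(m[1,0],m[0,0])),m[:,2])
E
```

```text
1.45 [ 0.5057 -0.1522  0.3348] 6.529302322361541 [ 0.0056  0.0008 -1.    ]
```

View pics/w2.png

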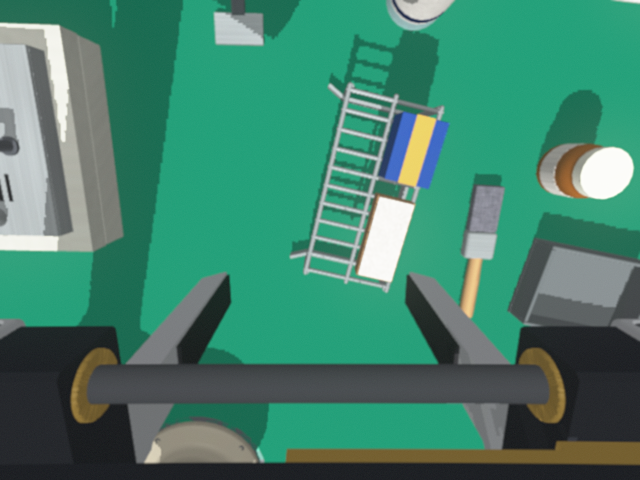

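```bash
python3 - <<'E'
from h import *
np.set_printoptions(precision=4,suppress=True)
im=load('w2')[3][70:300,270:460,::-1]; cv2.imwrite('pics/c4.png',cv2.resize(im,None,fx=2.6*1,fy=2.6,interpolation=cv2.INTER_CUBIC))
p=np.array([(349,86),(307,272),(388,290),(441,108)])
P=onz('w2',p,0.079);print(P,P.mean(0))
for i in range(4): 
    d=P[(i+1)%4]-P[i];print(np.linalg.norm(d),np.degrees(np.arctan2(d[1],d[0])))
E
```

```text
[[ 0.6472 -0.1718  0.079 ]
 [ 0.4213 -0.1486  0.079 ]
 [ 0.4088 -0.256   0.079 ]
 [ 0.636  -0.2793  0.079 ]] [ 0.5283 -0.2139  0.079 ]
0.2270490897446137 174.15052688576935
0.10810433415711113 -96.62495849898703
0.22833252297131265 -5.841516405908941
0.10806287317681897 84.05525276402595
```

View pics/c4.png

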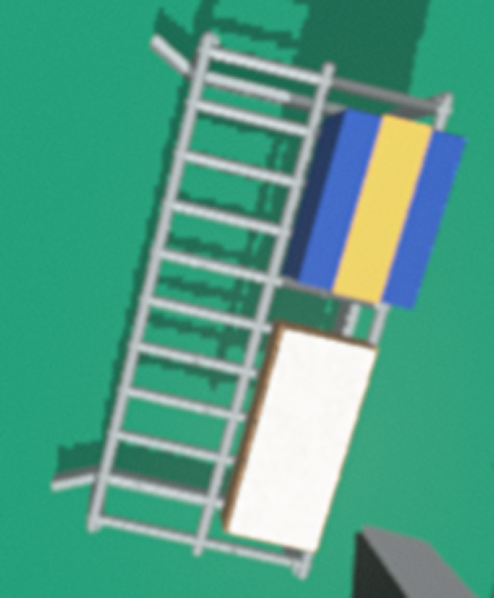

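```bash
python3 - <<'E'
from h import *
np.set_printoptions(precision=4,suppress=True)
st=shot('wrist','w3');st=shot('wrist','w3');m=q2R(st['tool_rot']);print(st['clock'],st['ee_pos'],np.degrees(np.arctan2(m[1,0],m[0,0])),m[:,2],np.abs(st['joint_vel']).max())
im=load('w3')[3][70:300,270:460,::-1]; cv2.imwrite('pics/c5.png',cv2.resize(im,None,fx=2.6*1,fy=2.6,interpolation=cv2.INTER_CUBIC))
d=np.abs(load('w3')[3].astype(int)-load('w2')[3]).sum(2);print(d.mean())
E
```

```text
1.55 [ 0.5013 -0.1542  0.333 ] 6.374377602239081 [-0.0011 -0.0003 -1.    ] 0.03960493874083862
22.3711328125
```

View pics/c5.png

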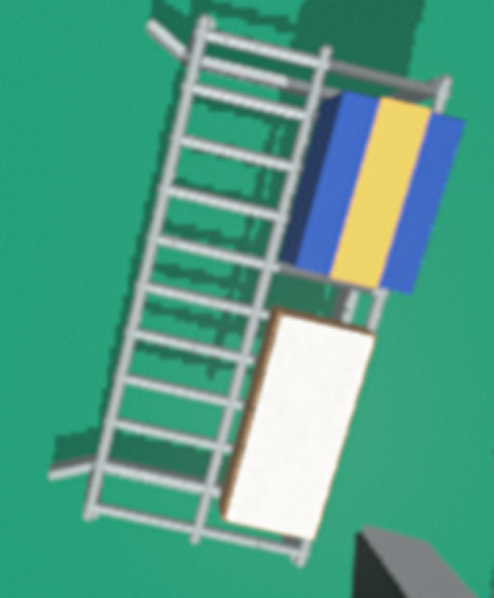

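```bash
python3 - <<'E'
from h import *
np.set_printoptions(precision=4,suppress=True)
p=np.array([(206,22),(92,514),(302,557),(446,82)])/2.6+[270,70]
P=onz('w3',p,0.079);print(P,P.mean(0))
for i in range(4): 
    d=P[(i+1)%4]-P[i];print(np.linalg.norm(d),np.degrees(np.arctan2(d[1],d[0])))
E
```

```text
[[ 0.6483 -0.1735  0.079 ]
 [ 0.4212 -0.1481  0.079 ]
 [ 0.4105 -0.2542  0.079 ]
 [ 0.636  -0.2804  0.079 ]] [ 0.529  -0.2141  0.079 ]
0.22849299041964194 173.60477829706653
0.10662905497372167 -95.77345859707769
0.22702442643845314 -6.628500564109046
0.10754755691768866 83.43784149662139
```

arm_command:
  moves:
    - [[0,-0.04,0.004],0,1]
    - [[0,-0.04,0.004],0,1]
    - [[0,-0.04,0.004],0,1]
    - [[0,-0.04,0.004],0,1]
    - [[0,-0.04,0.004],0,1]

```text
clock: 2.02
ee_pos: [0.4774, 0.0443, 0.3127]
tool_rot: [0.0, 0.999, 0.053, -0.001]
wrist_force: [0.8, 1.2, 0.7]
finger_gap: 1.001
```

arm_command:
  moves:
    - [[0,-0.04,0.005],0,0.6]
    - [[0,-0.04,0.005],0,0.6]
    - [[0,-0.04,0.005],0,0.6]
    - [[0,-0.04,0.005],0,0.6]
    - [[0,0,0.005],0,0.6]

```text
clock: 2.43
ee_pos: [0.4596, 0.2081, 0.2875]
tool_rot: [-0.002, 0.998, 0.057, -0.001]
wrist_force: [0.2, -0.1, 0.0]
finger_gap: 0.684
```

```bash
python3 - <<'E'
from h import *
np.set_printoptions(precision=4,suppress=True)
st=shot('wrist','w4');st=shot('wrist','w4');st=shot('wrist','w4');m=q2R(st['tool_rot']);print(st['clock'],st['ee_pos'],np.degrees(np.arctan2(m[1,0],m[0,0])),m[:,2],np.abs(st['joint_vel']).max(),st['finger_gap'])
E
```

```text
2.5333 [0.4602 0.2028 0.287 ] 6.350799714884764 [-0.0031 -0.0021 -1.    ] 0.04538865522067406 0.6103694024678302
```

View pics/w4.png

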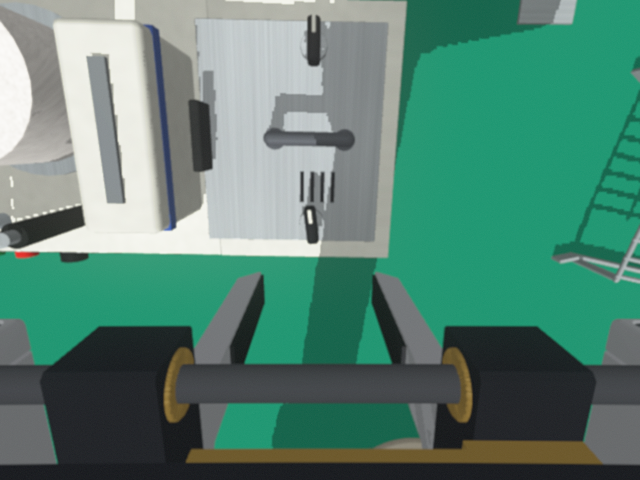

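```bash
python3 - <<'E'
from h import *
im=load('w4')[3][5:255,185:405,::-1]; cv2.imwrite('pics/c6.png',cv2.resize(im,None,fx=2.4,fy=2.4,interpolation=cv2.INTER_CUBIC))
E
```

```text
(no output)
```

View pics/c6.png

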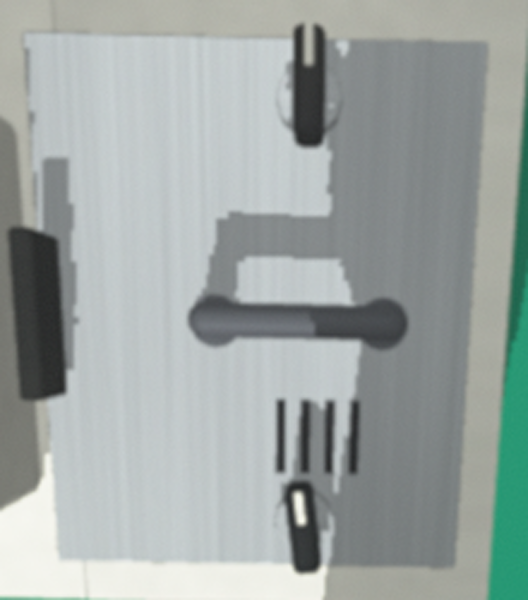

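```bash
python3 - <<'E'
from h import *
np.set_printoptions(precision=4,suppress=True)
p=np.array([(26,35),(487,43),(455,566),(60,560)])/2.4+[185,5]
P=onz('w4',p,0.111);c=P.mean(0);print(P,c)
for i in range(4): 
    d=P[(i+1)%4]-P[i];print(np.linalg.norm(d),np.degrees(np.arctan2(d[1],d[0])))
a=np.radians(5.4);Rz=np.array([[np.cos(a),-np.sin(a),0],[np.sin(a),np.cos(a),0],[0,0,1]])
M=np.array([c[0],c[1],0])
for n,l in dict(near=(-.078,-.02,.145),far=(.078,-.02,.145),h1=(0,-.05,.147),h2=(0,.016,.147),nb=(-.078,-.02,.121)).items():
    X=M+Rz@np.array(l);print(n,X,(proj('w4',X)[0]-[185,5])*2.4, (proj('scene0',X)[0]-[405,205])*4.2)
E
```

```text
[[0.6252 0.3276 0.111 ]
 [0.6417 0.1604 0.111 ]
 [0.4444 0.1414 0.111 ]
 [0.4283 0.3091 0.111 ]] [0.5349 0.2346 0.111 ]
0.16804605950849885 -84.36236531760734
0.19814337881647362 -174.5000837626826
0.16846647473498277 95.5034464138665
0.19775028461441743 5.3779653040184305
near [0.4591 0.2074 0.145 ] [304.094  534.1116] [233.0011  88.9665]
far [0.6144 0.222  0.145 ] [310.4099  78.7384] [227.3632 326.4099]
h1 [0.5396 0.1848 0.147 ] [391.131  323.6624] [174.6991 192.4765]
h2 [0.5334 0.2505 0.147 ] [205.8557 320.1641] [299.3019 210.7137]
nb [0.4591 0.2074 0.121 ] [304.9379 520.7518] [223.7541 115.9541]
```

arm_command:
  moves:
    - [[0,-0.005,0.03],0,0.5]
    - [[0,0,0.033],0,0.5]
    - [[0,0,0.033],-3,0.5]
    - [[0,0,0.03],-3,0.5]
    - [[0,0,0],0,0.5]

```text
clock: 3.0
ee_pos: [0.4573, 0.2044, 0.1573]
tool_rot: [0.002, 0.994, 0.105, -0.006]
wrist_force: [-0.2, -0.9, -0.3]
finger_gap: 0.498
```

```bash
cat >> h.py <<'E'
def pose(p=True):
    st=env.read_state();m=q2R(st['tool_rot']);h=np.degrees(np.arctan2(m[1,0],m[0,0]))
    if p: print('t',round(st['clock'],2),'pos',np.round(st['ee_pos'],4),'head',round(h,2),'z',np.round(m[:,2],3),'F',np.round(st['wrist_force'],1),'T',np.round(st['wrist_torque'],2),'gap',round(st['finger_gap'],3),'j6',round(st['joints'][5],2))
    return st,m
def to(x,y,z):
    st,m=pose();print('tool shift mm',np.round(m.T@(np.array([x,y,z])-st['ee_pos'])*1000,1))
E
python3 - <<'E'
from h import *
shot('wrist','w5')
to(.460,.2085,.125)
E
```

```text
t 3.05 pos [0.4594 0.2054 0.1603] head 12.0 z [-0.006 -0.003 -1.   ] F [0.4 0.3 0.3] T [ 0.03 -0.05  0.  ] gap 0.498 j6 1.64
tool shift mm [ 1.5 -3.  35.3]
```

View pics/w5.png

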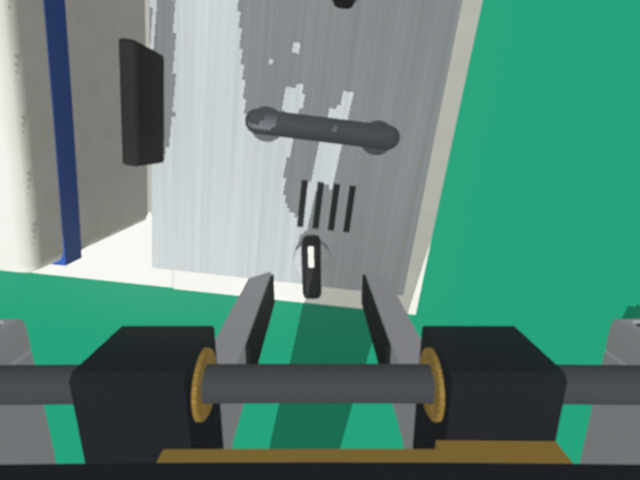

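arm_command:
  moves:
    - [[0.001,-0.003,0.012],0,0.5]
    - [[0,0,0.012],0,0.5]
    - [[0,0,0.011],0,0.5]
    - [[0,0,0],0,0.5]

```text
clock: 3.38
ee_pos: [0.4623, 0.2102, 0.1281]
tool_rot: [0.0, 0.994, 0.105, 0.0]
wrist_force: [1.0, -0.3, -1.3]
finger_gap: 0.501
```

```bash
python3 - <<'E'
from h import *
shot('wrist','w6')
to(.460,.2085,.125)
E
```

```text
t 3.43 pos [0.4628 0.2105 0.1289] head 12.09 z [ 0.002  0.    -1.   ] F [-0.2  0.5 -0.1] T [ 0.04 -0.04  0.02] gap 0.498 j6 1.65
tool shift mm [-3.1  1.4  3.9]
```

View pics/w6.png

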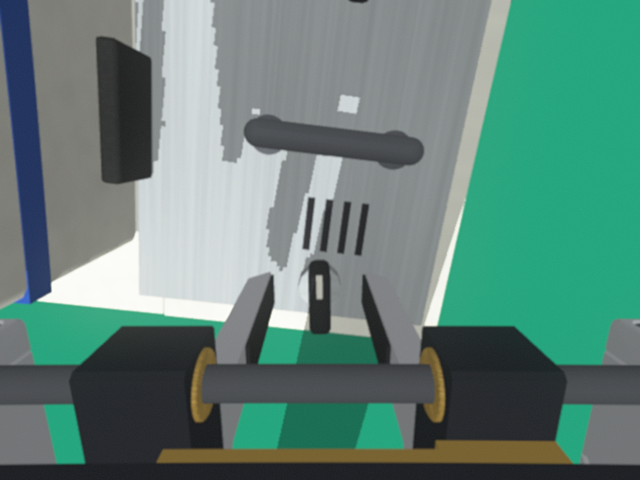

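```bash
python3 - <<'E'
from h import *
np.set_printoptions(precision=4,suppress=True)
a=np.radians(12.5);u=np.array([np.cos(a),np.sin(a),0])
for c in [(.460,.2085),(.4628,.2105)]:
    for s in (-.017,.017):
        for z in (.121,.145): print(c,s,z,proj('w6',np.r_[c,z]+u*s)[0])
im=load('w6')[3][240:360,260:380,::-1]; cv2.imwrite('pics/c7.png',cv2.resize(im,None,fx=5,fy=5,interpolation=cv2.INTER_CUBIC))
E
```

```text
(0.46, 0.2085) -0.017 0.121 [319.1259 314.239 ]
(0.46, 0.2085) -0.017 0.145 [319.3328 336.1036]
(0.46, 0.2085) 0.017 0.121 [318.8099 257.177 ]
(0.46, 0.2085) 0.017 0.145 [318.9841 272.4092]
(0.4628, 0.2105) -0.017 0.121 [316.7192 309.1417]
(0.4628, 0.2105) -0.017 0.145 [316.6155 330.4411]
(0.4628, 0.2105) 0.017 0.121 [316.2948 251.6193]
(0.4628, 0.2105) 0.017 0.145 [316.1285 266.1691]
```

View pics/c7.png

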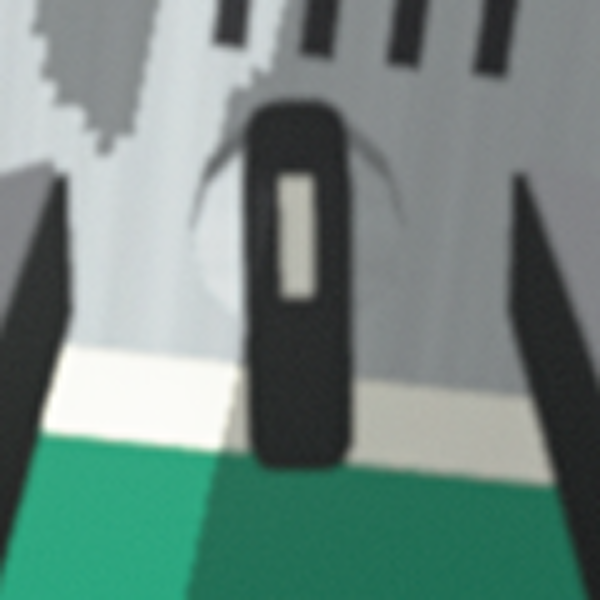

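arm_command:
  moves:
    - [[-0.002,0.001,0.003],0,0.5]
    - [[0,0,0],0,0]
    - [[0,0,0],0,0]
    - [[0,0,0],0,0]
    - [[0,0,0],0,0]

```text
clock: 3.85
ee_pos: [0.4602, 0.2101, 0.125]
tool_rot: [-0.0, 0.994, 0.107, 0.001]
wrist_force: [1.0, 0.7, 0.1]
finger_gap: 0.254
```

```bash
python3 - <<'E'
from h import *
to(.460,.2085,.126)
E
```

```text
t 3.85 pos [0.4602 0.2101 0.125 ] head 12.24 z [ 0.001  0.    -1.   ] F [1.  0.7 0.1] T [-0.02  0.03 -0.03] gap 0.254 j6 1.65
tool shift mm [-0.5  1.5 -1. ]
```

arm_command:
  moves:
    - [[0,0,0],0,0]
    - [[0,0,0],0,0]
    - [[0,0,0],0,0]
    - [[0,0,0],0,0]
    - [[0,0,0],0,0]

```text
clock: 4.27
ee_pos: [0.4601, 0.2096, 0.1246]
tool_rot: [0.001, 0.994, 0.107, 0.0]
wrist_force: [0.2, -2.2, 2.7]
finger_gap: 0.113
```

```bash
python3 - <<'E'
from h import *
to(.460,.2085,.126)
E
```

```text
t 4.27 pos [0.4601 0.2096 0.1246] head 12.27 z [ 0.    -0.001 -1.   ] F [ 0.2 -2.2  2.7] T [-0.49 -0.02  0.03] gap 0.113 j6 1.65
tool shift mm [-0.3  1.  -1.4]
```

arm_command:
  moves:
    - [[0,0,0],-4,0]
    - [[0,0,0],-6,0]
    - [[0,0,0],-6,0]
    - [[0,0,0],-6,0]
    - [[0,0,0],-6,0]

```text
clock: 4.68
ee_pos: [0.4601, 0.2095, 0.1246]
tool_rot: [0.001, 0.938, 0.346, 0.0]
wrist_force: [-0.1, -3.4, 1.8]
finger_gap: 0.114
```

arm_command:
  moves:
    - [[0,0,0],-6,0]
    - [[0,0,0],-6,0]
    - [[0,0,0],-6,0]
    - [[0,0,0],-6,0]
    - [[0,0,0],-6,0]

```text
clock: 5.1
ee_pos: [0.4603, 0.2094, 0.1246]
tool_rot: [0.001, 0.816, 0.577, -0.0]
wrist_force: [0.5, -2.1, 2.3]
finger_gap: 0.118
```

arm_command:
  moves:
    - [[0,0,0],-6,0]
    - [[0,0,0],-6,0]
    - [[0,0,0],-6,0]
    - [[0,0,0],-3,0]
    - [[0,0,0],0,0]

```text
clock: 5.52
ee_pos: [0.4604, 0.2094, 0.1246]
tool_rot: [0.001, 0.699, 0.715, -0.0]
wrist_force: [2.0, -3.5, 2.8]
finger_gap: 0.117
```

```bash
python3 - <<'E'
from h import *
to(.460,.2085,.126)
E
```

```text
t 5.52 pos [0.4604 0.2094 0.1246] head 91.28 z [ 0.001 -0.001 -1.   ] F [ 2.  -3.5  2.8] T [-0.7  -0.26 -0.1 ] gap 0.117 j6 0.27
tool shift mm [-0.9 -0.4 -1.4]
```

arm_command:
  moves:
    - [[0,0,0],-2,0]
    - [[0,0,0],-2,0]
    - [[0,0,0],0,0]

```text
clock: 5.77
ee_pos: [0.4604, 0.2097, 0.1246]
tool_rot: [0.0, 0.675, 0.738, 0.0]
wrist_force: [1.1, -3.9, 2.1]
finger_gap: 0.119
```

```bash
python3 - <<'E'
from h import *
pose()
E
```

```text
t 5.77 pos [0.4604 0.2097 0.1246] head 95.11 z [ 0.001 -0.    -1.   ] F [ 1.1 -3.9  2.1] T [-0.74 -0.29 -0.54] gap 0.119 j6 0.2
```

arm_command:
  moves:
    - [[0,0,0],3,0.4]
    - [[0,0,0],0,0.4]
    - [[0,0,0],0,0.4]
    - [[0,0,0],0,0.4]
    - [[0,0,-0.01],0,0.4]

```text
clock: 6.18
ee_pos: [0.4582, 0.2099, 0.133]
tool_rot: [-0.001, 0.693, 0.721, -0.002]
wrist_force: [-1.1, 0.3, -0.2]
finger_gap: 0.392
```

arm_command:
  moves:
    - [[0,0,-0.03],0,0.4]
    - [[0,0,-0.03],7,0.4]
    - [[0,0,0],7,0.4]
    - [[0,0,0],7,0.4]
    - [[0,0,0],7,0.4]

```text
clock: 6.6
ee_pos: [0.4603, 0.2104, 0.196]
tool_rot: [0.0, 0.848, 0.529, 0.001]
wrist_force: [0.7, -1.2, 0.9]
finger_gap: 0.4
```

arm_command:
  moves:
    - [[0,0,0],7,0.4]
    - [[0,0,0],7,0.4]
    - [[0,0,0],7,0.4]
    - [[0,0,0],7,0.4]
    - [[0,0,0],7,0.4]

```text
clock: 7.02
ee_pos: [0.4599, 0.2103, 0.1952]
tool_rot: [-0.0, 0.968, 0.25, 0.0]
wrist_force: [-0.7, -0.3, 0.1]
finger_gap: 0.399
```

```bash
python3 - <<'E'
from h import *
shot('wrist','w7')
to(.6153,.2235,.19)
E
```

```text
t 7.07 pos [0.46   0.2102 0.1952] head 28.7 z [ 0.001  0.    -1.   ] F [0.1 0.9 0.7] T [ 0.04 -0.04 -0.01] gap 0.4 j6 1.36
tool shift mm [142.6  63.    5.3]
```

View pics/w7.png

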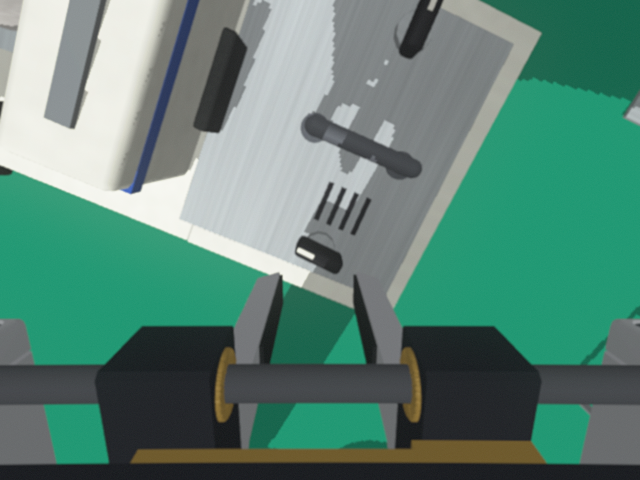

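arm_command:
  moves:
    - [[0,0,0],7,0.5]
    - [[0,0,0],7,0.5]
    - [[0,0,0],7,0.5]
    - [[0,0,0],2,0.5]
    - [[0.038,0.0005,0],0,0.5]

```text
clock: 7.48
ee_pos: [0.4908, 0.2132, 0.1949]
tool_rot: [0.0, 0.998, 0.056, -0.004]
wrist_force: [0.2, 0.5, -0.1]
finger_gap: 0.5
```

arm_command:
  moves:
    - [[0.039,0.0005,0],0,0.5]
    - [[0.039,0.0005,0],0,0.5]
    - [[0.035,0.0005,0],0,0.5]
    - [[0.005,0,0],0,0.5]
    - [[0,0,0],0,0.5]

```text
clock: 7.9
ee_pos: [0.617, 0.2251, 0.1936]
tool_rot: [-0.0, 0.998, 0.055, -0.0]
wrist_force: [-0.3, -0.6, -0.3]
finger_gap: 0.498
```

```bash
python3 - <<'E'
from h import *
shot('wrist','w8')
to(.6157,.2241,.126)
im=load('w8')[3][180:360,220:420,::-1]; cv2.imwrite('pics/c8.png',cv2.resize(im,None,fx=3.5,fy=3.3,interpolation=cv2.INTER_CUBIC))
E
```

```text
t 7.95 pos [0.6151 0.225  0.1939] head 6.32 z [-0.002 -0.    -1.   ] F [-0.7 -0.5  0.1] T [ 0.09  0.06 -0.01] gap 0.499 j6 1.7
tool shift mm [ 0.7  1.  67.9]
```

View pics/w8.png

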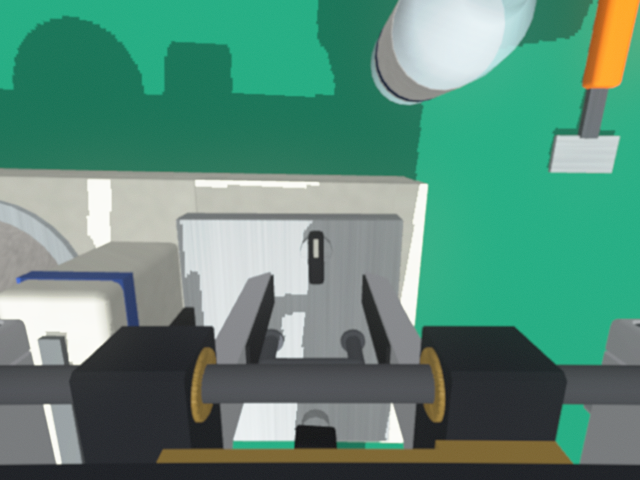

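arm_command:
  moves:
    - [[0,0,0.02],0,0.4]
    - [[0,0.001,0.02],0,0.4]
    - [[0,0,0.018],0,0.4]
    - [[0,0,0.01],0,0.35]
    - [[0,0,0],0,0.35]

```text
clock: 8.37
ee_pos: [0.6121, 0.2237, 0.1246]
tool_rot: [0.0, 0.998, 0.055, -0.003]
wrist_force: [0.1, -0.4, -0.5]
finger_gap: 0.349
```

```bash
python3 - <<'E'
from h import *
shot('wrist','w9')
to(.6157,.2241,.126)
np.set_printoptions(precision=1,suppress=True)
a=np.radians(6);u=np.array([np.cos(a),np.sin(a),0])
for s in (-.017,.017):
        for z in (.121,.145): print(s,z,(proj('w9',np.r_[.6157,.2241,z]+u*s)[0]-[260,220])*5)
im=load('w9')[3][220:340,260:380,::-1]; cv2.imwrite('pics/c9.png',cv2.resize(im,None,fx=5,fy=5,interpolation=cv2.INTER_CUBIC))
E
```

```text
t 8.42 pos [0.6135 0.224  0.1262] head 6.3 z [-0.002 -0.001 -1.   ] F [ 0.3 -0.9  0.3] T [-0.    0.04  0.04] gap 0.352 j6 1.7
tool shift mm [2.2 0.1 0.2]
-0.017 0.121 [282.  433.8]
-0.017 0.145 [281.3 542.5]
0.017 0.121 [283.9 139.9]
0.017 0.145 [283.4 213.4]
```

View pics/c9.png

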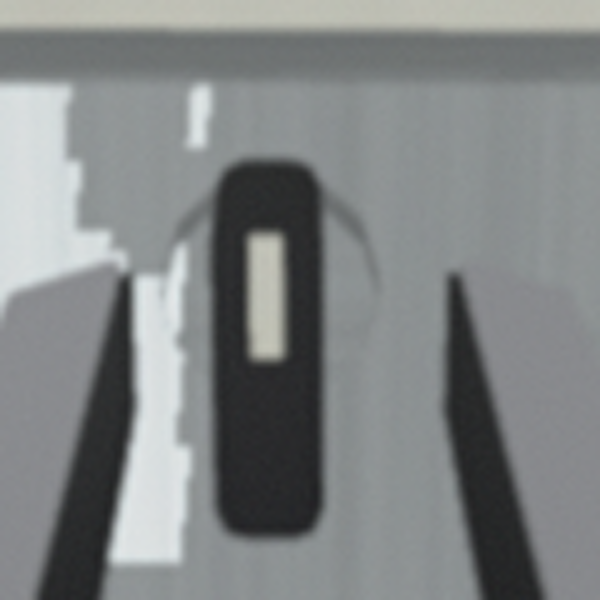

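arm_command:
  moves:
    - [[0.001,-0.0015,0],0,0.2]
    - [[0,0,0],0,0]
    - [[0,0,0],0,0]
    - [[0,0,0],0,0]
    - [[0,0,0],0,0]

```text
clock: 8.83
ee_pos: [0.6167, 0.2262, 0.1276]
tool_rot: [-0.001, 0.999, 0.055, 0.001]
wrist_force: [-0.1, 1.4, 3.6]
finger_gap: 0.114
```

arm_command:
  moves:
    - [[0,0,0],0,0]
    - [[0,0,0],0,0]
    - [[0,0,0],0,0]

```text
clock: 9.08
ee_pos: [0.6167, 0.2262, 0.1276]
tool_rot: [-0.001, 0.999, 0.054, 0.001]
wrist_force: [-0.8, 2.2, 5.4]
finger_gap: 0.114
```

```bash
python3 - <<'E'
from h import *
to(.6157,.2245,.126)
E
```

```text
t 9.08 pos [0.6167 0.2262 0.1276] head 6.25 z [ 0.002  0.001 -1.   ] F [-0.8  2.2  5.4] T [0.29 0.16 0.06] gap 0.114 j6 1.71
tool shift mm [-1.2  1.6  1.6]
```

arm_command:
  moves:
    - [[0,0,0],-4,0]
    - [[0,0,0],-6,0]
    - [[0,0,0],-6,0]
    - [[0,0,0],-6,0]
    - [[0,0,0],-6,0]

```text
clock: 9.5
ee_pos: [0.6165, 0.2267, 0.1276]
tool_rot: [-0.001, 0.955, 0.297, 0.001]
wrist_force: [-1.0, 3.2, 5.5]
finger_gap: 0.117
```

arm_command:
  moves:
    - [[0,0,0],-6,0]
    - [[0,0,0],-6,0]
    - [[0,0,0],-6,0]
    - [[0,0,0],-6,0]
    - [[0,0,0],-6,0]

```text
clock: 9.92
ee_pos: [0.6161, 0.2271, 0.1276]
tool_rot: [-0.001, 0.846, 0.534, 0.001]
wrist_force: [-2.1, 2.7, 5.5]
finger_gap: 0.117
```

arm_command:
  moves:
    - [[0,0,0],-6,0]
    - [[0,0,0],-6,0]
    - [[0,0,0],-6,0]
    - [[0,0,0],-6,0]
    - [[0,0,0],-5,0]

```text
clock: 10.33
ee_pos: [0.6155, 0.2272, 0.1276]
tool_rot: [-0.001, 0.685, 0.728, 0.001]
wrist_force: [-2.6, 3.5, 6.1]
finger_gap: 0.114
```

arm_command:
  moves:
    - [[0,0,0],-2,0]
    - [[0,0,0],0,0]

```text
clock: 10.5
ee_pos: [0.6155, 0.2272, 0.1276]
tool_rot: [-0.001, 0.674, 0.739, 0.001]
wrist_force: [-3.7, 3.1, 5.9]
finger_gap: 0.117
```

```bash
python3 - <<'E'
from h import *
pose()
E
```

```text
t 10.5 pos [0.6155 0.2272 0.1276] head 95.21 z [-0.     0.003 -1.   ] F [-3.7  3.1  5.9] T [ 0.55  0.42 -0.56] gap 0.117 j6 0.15
```

arm_command:
  moves:
    - [[0,0,0],2,0.4]
    - [[0,0,0],0,0.4]
    - [[0,0,0],0,0.4]
    - [[0,0,-0.01],0,0.4]
    - [[0,0,-0.02],0,0.4]

```text
clock: 10.92
ee_pos: [0.6143, 0.2249, 0.1542]
tool_rot: [-0.002, 0.687, 0.727, -0.003]
wrist_force: [-0.5, -0.1, -0.8]
finger_gap: 0.395
```

arm_command:
  moves:
    - [[0,0,-0.035],-1,0.4]
    - [[0,-0.02,0],0,0.4]
    - [[0,-0.03,0],0,0.5]
    - [[0,-0.028,0],0,0.5]
    - [[0,0,0],0,0.5]

```text
clock: 11.33
ee_pos: [0.5327, 0.2192, 0.1923]
tool_rot: [-0.001, 0.68, 0.733, -0.002]
wrist_force: [-0.5, -0.2, -0.5]
finger_gap: 0.5
```

```bash
python3 - <<'E'
from h import *
shot('wrist','w10')
to(.5366,.231,.128)
E
```

```text
t 11.38 pos [0.536  0.2196 0.1925] head 94.31 z [-0. -0. -1.] F [0.7 0.7 0.4] T [ 0.03 -0.16 -0.04] gap 0.499 j6 0.19
tool shift mm [11.4  1.5 64.5]
```

View pics/w10.png

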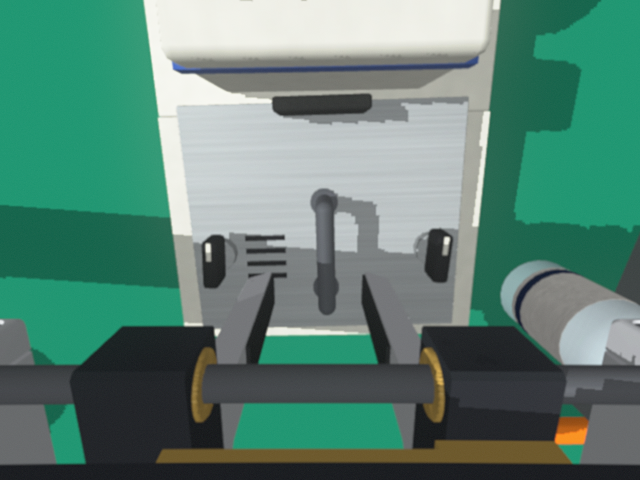

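```bash
python3 - <<'E'
from h import *
np.set_printoptions(precision=4,suppress=True)
P=onz('w10',[(323.5,200),(326,250),(327.5,305)],0.149);print(P)
print(onz('w10',[(214,260),(438,256)],.145))
print(proj('w10',[(.5366,.231,.147)]))
E
```

```text
[[0.5322 0.26   0.149 ]
 [0.5364 0.2278 0.149 ]
 [0.5406 0.1894 0.149 ]]
[[0.4631 0.2139 0.145 ]
 [0.6105 0.2283 0.145 ]]
[[326.6632 244.4321]]
```

arm_command:
  moves:
    - [[0.011,0.001,0.01],-1,0.5]
    - [[0,0,0.02],0,0.5]
    - [[0,0,0.02],0,0.4]
    - [[0,0,0.014],0,0.4]
    - [[0,0,0],0,0.4]

```text
clock: 11.8
ee_pos: [0.5375, 0.231, 0.1234]
tool_rot: [-0.002, 0.674, 0.739, -0.003]
wrist_force: [-0.3, -0.3, -0.2]
finger_gap: 0.398
```

```bash
python3 - <<'E'
from h import *
shot('wrist','w11')
to(.5366,.231,.128)
E
```

```text
t 11.85 pos [0.5385 0.2312 0.1252] head 95.28 z [-0.003 -0.001 -1.   ] F [ 0.5 -0.6  0.4] T [-0.06 -0.09 -0.02] gap 0.401 j6 0.19
tool shift mm [-0.  -1.9 -2.8]
```

View pics/w11.png

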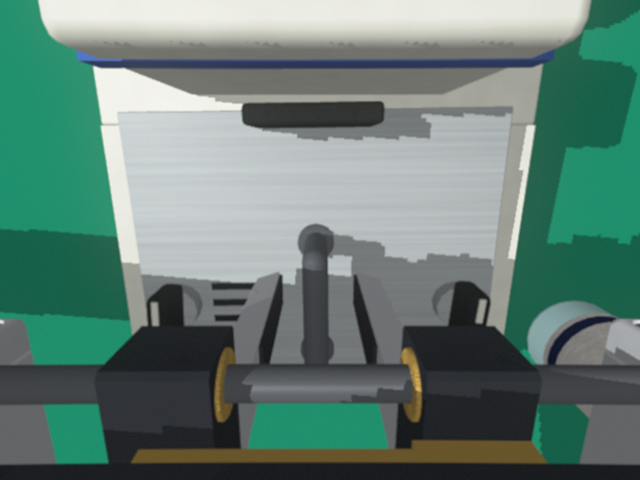

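Handle (x≈316) is centred between the jaws (282/354). Close.

arm_command:
  moves:
    - [[0,-0.001,-0.003],0,0.2]
    - [[0,0,0],0,0]
    - [[0,0,0],0,0]
    - [[0,0,0],0,0]
    - [[0,0,0],0,0]

```text
clock: 12.27
ee_pos: [0.5366, 0.2309, 0.1313]
tool_rot: [-0.0, 0.674, 0.739, -0.0]
wrist_force: [-3.2, 0.1, 4.5]
finger_gap: 0.118
```

arm_command:
  moves:
    - [[0,0,0],0,0]
    - [[0,0,0],0,0]
    - [[0,0,0],0,0]
    - [[0,0,0],0,0]

```text
clock: 12.6
ee_pos: [0.5366, 0.2308, 0.1313]
tool_rot: [-0.0, 0.674, 0.739, -0.0]
wrist_force: [-3.9, 0.2, 5.7]
finger_gap: 0.119
```

```bash
python3 - <<'E'
from h import *
pose()
E
```

```text
t 12.6 pos [0.5366 0.2308 0.1313] head 95.25 z [-0.001  0.    -1.   ] F [-3.9  0.2  5.7] T [-0.05  0.61  0.13] gap 0.119 j6 0.2
```

arm_command:
  moves:
    - [[0,0,-0.003],0,0]
    - [[0,0,-0.005],0,0]
    - [[0,0,-0.006],0,0]
    - [[0,0,-0.008],0,0]
    - [[0,0,0],0,0]

```text
clock: 13.02
ee_pos: [0.5388, 0.2311, 0.1541]
tool_rot: [0.001, 0.674, 0.739, 0.001]
wrist_force: [-0.2, -0.2, -4.9]
finger_gap: 0.117
```

```bash
python3 - <<'E'
from h import *
pose();shot('wrist','w12');shot('side','s1')
im=load('s1')[3][130:260,190:330,::-1]; cv2.imwrite('pics/c10.png',cv2.resize(im,None,fx=4.5,fy=4.5,interpolation=cv2.INTER_CUBIC))
E
```

```text
t 13.02 pos [0.5388 0.2311 0.1541] head 95.24 z [ 0.003  0.001 -1.   ] F [-0.2 -0.2 -4.9] T [-0.06 -0.25 -0.02] gap 0.117 j6 0.2
```

View pics/w12.png

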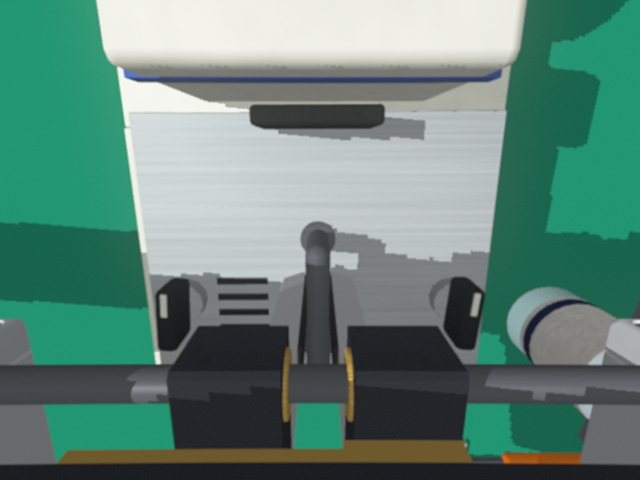

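View pics/c10.png

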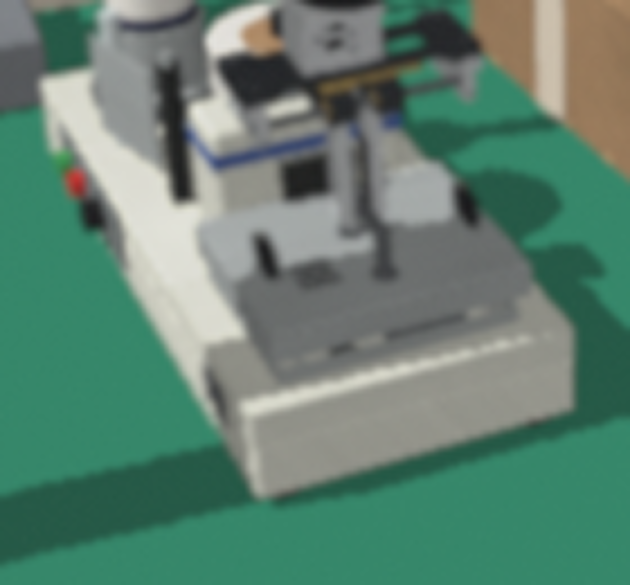

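arm_command:
  moves:
    - [[0,0,-0.01],0,0]
    - [[0,0,-0.015],0,0]
    - [[-0.008,0,-0.012],0,0]
    - [[-0.018,-0.001,0],0,0]
    - [[-0.025,-0.0015,0],0,0]

```text
clock: 13.53
ee_pos: [0.5405, 0.181, 0.1909]
tool_rot: [0.0, 0.673, 0.74, 0.002]
wrist_force: [1.7, -0.8, -6.0]
finger_gap: 0.121
```

arm_command:
  moves:
    - [[-0.03,-0.0015,0],0,0]
    - [[-0.03,-0.0015,0],0,0]
    - [[-0.03,-0.0015,0],0,0]
    - [[-0.03,-0.0015,0],0,0]
    - [[-0.03,-0.0015,0],0,0]

```text
clock: 13.95
ee_pos: [0.5458, 0.0284, 0.19]
tool_rot: [0.0, 0.674, 0.739, 0.0]
wrist_force: [0.3, -0.4, -4.7]
finger_gap: 0.118
```

arm_command:
  moves:
    - [[-0.03,-0.0015,0],0,0]
    - [[-0.025,-0.0015,0],0,0]
    - [[-0.012,-0.0015,0],0,0]
    - [[-0.004,0,0],3,0]
    - [[0,0,0],4,0]

```text
clock: 14.37
ee_pos: [0.5479, -0.0425, 0.1897]
tool_rot: [-0.0, 0.72, 0.694, 0.0]
wrist_force: [1.2, 0.9, -5.3]
finger_gap: 0.116
```

arm_command:
  moves:
    - [[0,0,0],3,0]
    - [[0,0,0],2,0]
    - [[0,0,0],0,0]

```text
clock: 14.62
ee_pos: [0.5478, -0.0408, 0.1897]
tool_rot: [-0.0, 0.748, 0.664, 0.0]
wrist_force: [0.3, 0.7, -5.7]
finger_gap: 0.121
```

```bash
python3 - <<'E'
from h import *
to(.549,-.0412,.0463);shot('wrist','w13');shot('scene','sc1')
im=load('sc1')[3][150:380,230:480,::-1]; cv2.imwrite('pics/c11.png',cv2.resize(im,None,fx=2.5,fy=2.5,interpolation=cv2.INTER_CUBIC))
E
```

```text
t 14.62 pos [ 0.5478 -0.0408  0.1897] head 83.22 z [-0.     0.001 -1.   ] F [ 0.3  0.7 -5.7] T [-0.12 -0.04  0.  ] gap 0.121 j6 -0.08
tool shift mm [ -0.3   1.2 143.4]
```

View pics/w13.png

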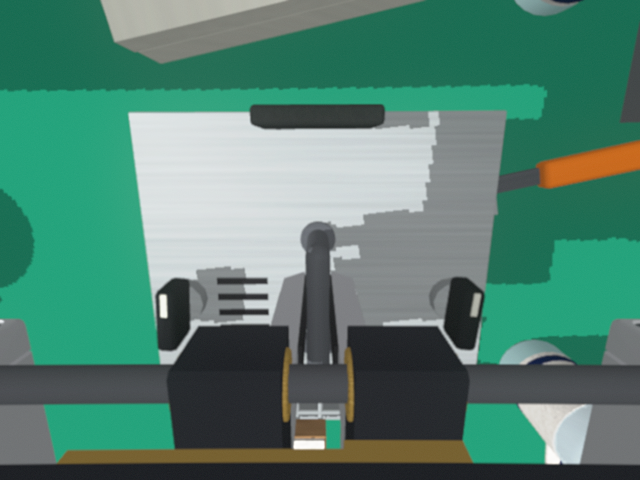

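View pics/c11.png

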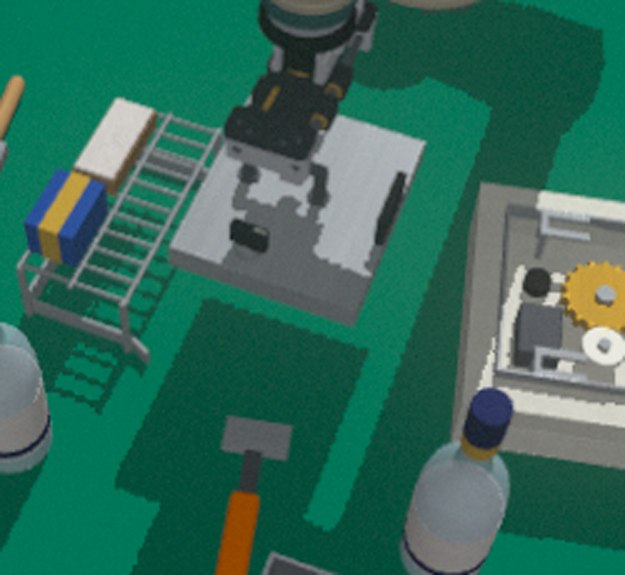

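arm_command:
  moves:
    - [[0,0.001,0.012],0,0]
    - [[0,0,0.024],0,0]
    - [[0,0,0.028],0,0]
    - [[0,0,0.028],0,0]
    - [[0,0,0.018],0,0]

```text
clock: 15.13
ee_pos: [0.5475, -0.0408, 0.0772]
tool_rot: [-0.001, 0.747, 0.665, -0.001]
wrist_force: [-0.4, -0.2, -4.8]
finger_gap: 0.118
```

arm_command:
  moves:
    - [[0,0,0.01],0,0]
    - [[0,0,0.008],0,0]
    - [[0,0,0.006],0,0]
    - [[0,0,0.004],0,0]
    - [[0,0,0],0,0]

```text
clock: 15.55
ee_pos: [0.5492, -0.0415, 0.0515]
tool_rot: [0.0, 0.747, 0.664, 0.0]
wrist_force: [-1.1, -0.8, -5.5]
finger_gap: 0.118
```

```bash
python3 - <<'E'
from h import *
to(.549,-.0412,.0463)
E
```

```text
t 15.55 pos [ 0.5492 -0.0415  0.0515] head 83.25 z [ 0. -0. -1.] F [-1.1 -0.8 -5.5] T [-0.04 -0.03  0.04] gap 0.118 j6 -0.08
tool shift mm [ 0.3 -0.3  5.2]
```

arm_command:
  moves:
    - [[0,0,0.002],0,0]
    - [[0,0,0.0015],0,0]
    - [[0,0,0.001],0,0]
    - [[0,0,0.0005],0,0]
    - [[0,0,0],0,0]

```text
clock: 15.97
ee_pos: [0.5492, -0.0416, 0.0467]
tool_rot: [0.0, 0.748, 0.664, 0.0]
wrist_force: [0.8, 0.2, -5.4]
finger_gap: 0.116
```

```bash
python3 - <<'E'
from h import *
to(.549,-.0412,.0463)
E
```

```text
t 15.97 pos [ 0.5492 -0.0416  0.0467] head 83.25 z [ 0.001 -0.    -1.   ] F [ 0.8  0.2 -5.4] T [-0.07 -0.09  0.04] gap 0.116 j6 -0.08
tool shift mm [ 0.4 -0.3  0.4]
```

arm_command:
  moves:
    - [[0,0,0.001],0,0]
    - [[0,0,0.001],0,0]
    - [[0,0,0.001],0,0]
    - [[0,0,0],0,0]

```text
clock: 16.3
ee_pos: [0.5494, -0.0417, 0.0463]
tool_rot: [0.001, 0.747, 0.664, 0.0]
wrist_force: [-4.5, 0.6, 12.5]
finger_gap: 0.119
```

```bash
python3 - <<'E'
from h import *
to(.549,-.0412,.0463)
E
```

```text
t 16.3 pos [ 0.5494 -0.0417  0.0463] head 83.25 z [ 0.002 -0.001 -1.   ] F [-4.5  0.6 12.5] T [0.02 0.79 0.02] gap 0.119 j6 -0.08
tool shift mm [ 0.4 -0.4 -0. ]
```

arm_command:
  moves:
    - [[0,0,-0.001],0,0.4]
    - [[0,0,0],0,0.4]
    - [[0,0,0],0,0.4]
    - [[0,0,0],0,0.4]
    - [[0,0,-0.01],0,0.4]

```text
clock: 16.72
ee_pos: [0.5475, -0.0412, 0.0531]
tool_rot: [-0.002, 0.748, 0.664, -0.001]
wrist_force: [-0.5, 0.2, 0.7]
finger_gap: 0.396
```

arm_command:
  moves:
    - [[0,0,-0.03],0,0.4]
    - [[0,0,-0.035],7,0.4]
    - [[0,0,-0.035],7,0.4]
    - [[0,0,0],7,0.4]
    - [[0,0,0],7,0.4]

```text
clock: 17.13
ee_pos: [0.551, -0.0419, 0.1579]
tool_rot: [0.002, 0.887, 0.461, 0.003]
wrist_force: [1.1, -0.5, 0.1]
finger_gap: 0.401
```

```bash
python3 - <<'E'
from h import *
pose();shot('wrist','w14');shot('scene','sc2')
im=load('sc2')[3][150:380,230:480,::-1]; cv2.imwrite('pics/c12.png',cv2.resize(im,None,fx=2.5,fy=2.5,interpolation=cv2.INTER_CUBIC))
E
```

```text
t 17.13 pos [ 0.551  -0.0419  0.1579] head 54.9 z [ 0.006 -0.001 -1.   ] F [ 1.1 -0.5  0.1] T [-0.09  0.03 -0.02] gap 0.401 j6 0.41
```

View pics/w14.png

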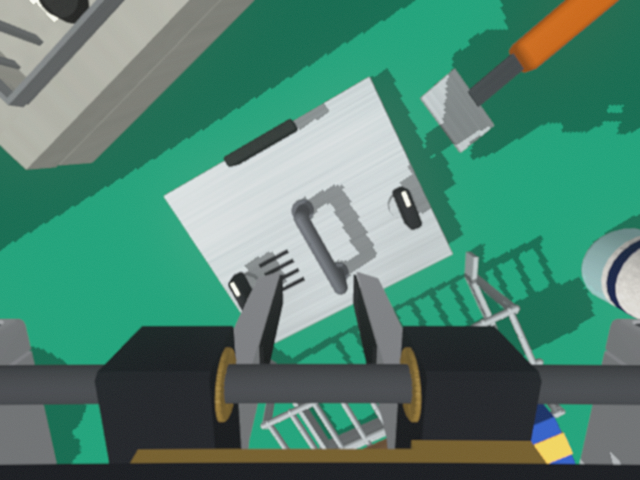

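View pics/c12.png

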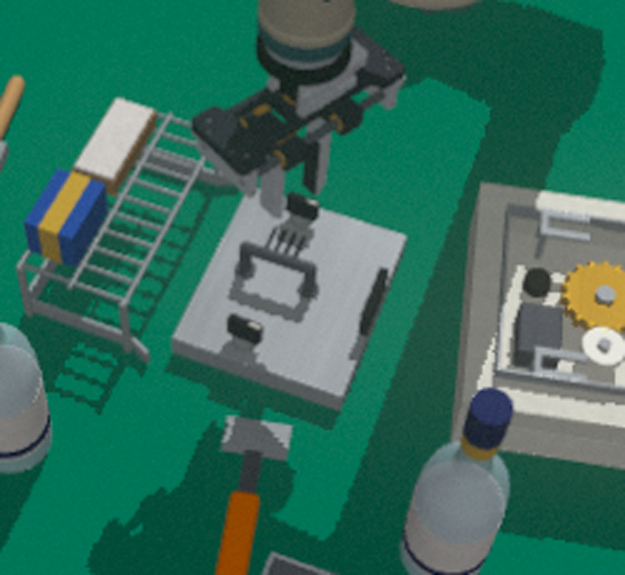

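```bash
python3 - <<'E'
from h import *
np.set_printoptions(precision=4,suppress=True)
rc=np.array([.529,-.214]);a=np.radians(-6.6);xr=np.array([np.cos(a),np.sin(a)]);yr=np.array([-np.sin(a),np.cos(a)])
def rep(P):
    mid=(P[0]+P[2])/2; d=P[2]-P[1]; d2=P[1]-P[0]
    print('mid',mid[:2],'rack xy',(mid[:2]-rc)@xr,(mid[:2]-rc)@yr,np.linalg.norm(d),np.linalg.norm(d2),'ang',np.degrees(np.arctan2(d[1],d[0])),np.degrees(np.arctan2(d2[1],d2[0])))
P=onz('w14',[(165,197),(373,78),(452,254)],.026);rep(P)   # TL(-x,+y), TR(+x,+y), BR(+x,-y)
P=onz('sc2',np.array([(174,340),(337,408),(405,235)])/2.5+[230,150],.026);rep(P)
E
```

```text
mid [ 0.5493 -0.0361] rack xy -0.0002864525015901944 0.17910159364505057 0.16657914904000024 0.20058659626686387 ang -97.25362145664994 -6.639026995828194
mid [ 0.552  -0.0323] rack xy 0.0019251669742434787 0.18308983471740753 0.2117832049583729 0.16661801056431863 ang 173.96345688779707 79.77956291100247
```

arm_command:
  moves:
    - [[0,0,0],7,0.4]
    - [[0,0,0],7,0.4]
    - [[0,0,0],7,0.4]
    - [[0,0,0],7,0.4]
    - [[0,0,0],7,0.4]

```text
clock: 17.65
ee_pos: [0.5486, -0.0414, 0.1541]
tool_rot: [-0.0, 0.985, 0.175, -0.001]
wrist_force: [0.1, -0.7, 0.0]
finger_gap: 0.399
```

arm_command:
  moves:
    - [[0,0,0],7,0.4]
    - [[0,0,0],7,0.4]
    - [[0,0,0],7,0.4]
    - [[0,-0.03,0],5.5,0.4]
    - [[0,-0.03,0],0,0.4]

```text
clock: 18.07
ee_pos: [0.552, 0.0178, 0.1541]
tool_rot: [0.0, 0.998, -0.056, -0.001]
wrist_force: [-0.0, -0.2, -0.6]
finger_gap: 0.4
```

arm_command:
  moves:
    - [[-0.002,-0.026,0],0,0.4]
    - [[0,0,0.02],0,0.4]
    - [[0,0,0.02],0,0.4]
    - [[0,0,0],0,0.4]

```text
clock: 18.4
ee_pos: [0.5503, 0.0451, 0.1109]
tool_rot: [0.0, 0.999, -0.052, -0.004]
wrist_force: [-1.4, 0.2, -0.7]
finger_gap: 0.404
```

```bash
python3 - <<'E'
from h import *
to(.5586,.0439,.033);shot('wrist','w15')
np.set_printoptions(precision=1,suppress=True)
for s in (-.03,.03):
  for z in (.06,): print(proj('w15',[.5586+s*.993,.0439-s*.115,z]))
E
```

```text
t 18.4 pos [0.5503 0.0451 0.1109] head -6.02 z [-0.008  0.    -1.   ] F [-1.4  0.2 -0.7] T [ 0.03  0.03 -0.  ] gap 0.404 j6 1.63
tool shift mm [ 9.1  0.3 77.8]
[[316.5 287.2]]
[[317.5 200.6]]
```

View pics/w15.png

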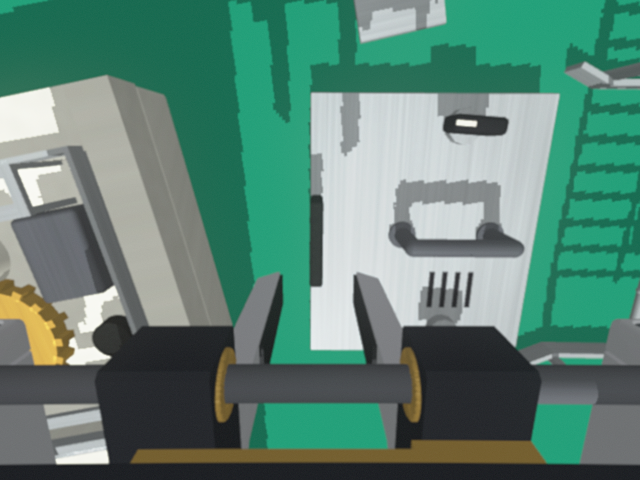

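arm_command:
  moves:
    - [[0.006,0,0.02],0.7,0.4]
    - [[0,0,0.025],0,0.4]
    - [[0,0,0.018],0,0.4]
    - [[0,0,0],0,0.4]
    - [[0,0,0],0,0.4]

```text
clock: 18.87
ee_pos: [0.5594, 0.0434, 0.0517]
tool_rot: [0.0, 0.998, -0.06, -0.0]
wrist_force: [0.6, 0.1, -0.5]
finger_gap: 0.4
```

```bash
python3 - <<'E'
from h import *
to(.5586,.0439,.033);shot('wrist','w16')
E
```

```text
t 18.87 pos [0.5594 0.0434 0.0517] head -6.93 z [-0.001 -0.    -1.   ] F [ 0.6  0.1 -0.5] T [ 0.11  0.04 -0.01] gap 0.4 j6 1.65
tool shift mm [-0.9 -0.4 18.7]
```

View pics/w16.png

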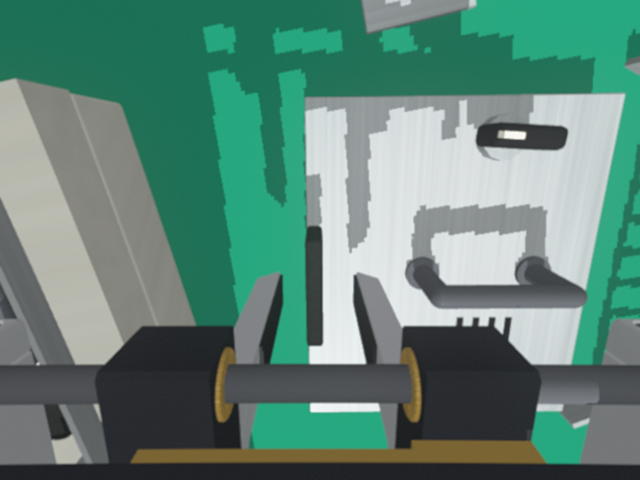

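arm_command:
  moves:
    - [[0,-0.001,0.009],0,0.4]
    - [[0,0,0.009],0,0.4]
    - [[0,0,0],0,0.2]
    - [[0,0,0],0,0]
    - [[0,0,0],0,0]

```text
clock: 19.33
ee_pos: [0.5596, 0.0447, 0.0336]
tool_rot: [0.0, 0.998, -0.061, 0.0]
wrist_force: [-0.0, 0.5, -1.0]
finger_gap: 0.227
```

arm_command:
  moves:
    - [[0,0,0],0,0]
    - [[0,0,0],0,0]
    - [[0,0,0],0,0]
    - [[0,0,0],0,0]
    - [[0,0,0],0,0]

```text
clock: 19.75
ee_pos: [0.5598, 0.0449, 0.0338]
tool_rot: [-0.0, 0.998, -0.06, 0.0]
wrist_force: [0.6, 2.5, 1.2]
finger_gap: 0.096
```

```bash
python3 - <<'E'
from h import *
rc=np.array([.529,-.214]);a=np.radians(-6.6);yr=np.array([-np.sin(a),np.cos(a)])
t=rc+yr*.1115;print(t)
to(t[0],t[1],.034)
E
```

```text
[ 0.54181549 -0.10323894]
t 19.75 pos [0.5598 0.0449 0.0338] head -6.93 z [ 0.001  0.    -1.   ] F [0.6 2.5 1.2] T [0.25 0.02 0.27] gap 0.096 j6 1.65
tool shift mm [ -0.  149.2  -0.3]
```

arm_command:
  moves:
    - [[0,0.008,0],0,0]
    - [[0,0.014,0],0,0]
    - [[0,0.016,0],0,0]
    - [[0,0.016,0],0,0]
    - [[0,0.012,0],0,0]

```text
clock: 20.17
ee_pos: [0.5517, -0.0207, 0.0338]
tool_rot: [-0.001, 0.998, -0.061, 0.0]
wrist_force: [1.9, 5.4, 1.1]
finger_gap: 0.094
```

```bash
python3 - <<'E'
from h import *
to(.5418,-.1032,.034);shot('scene','sc3')
im=load('sc3')[3][150:380,230:480,::-1]; cv2.imwrite('pics/c13.png',cv2.resize(im,None,fx=2.5,fy=2.5,interpolation=cv2.INTER_CUBIC))
E
```

```text
t 20.17 pos [ 0.5517 -0.0207  0.0338] head -7.03 z [ 0.001  0.002 -1.   ] F [1.9 5.4 1.1] T [ 0.84 -0.07  0.01] gap 0.094 j6 1.53
tool shift mm [ 0.2 83.1 -0.4]
```

View pics/c13.png

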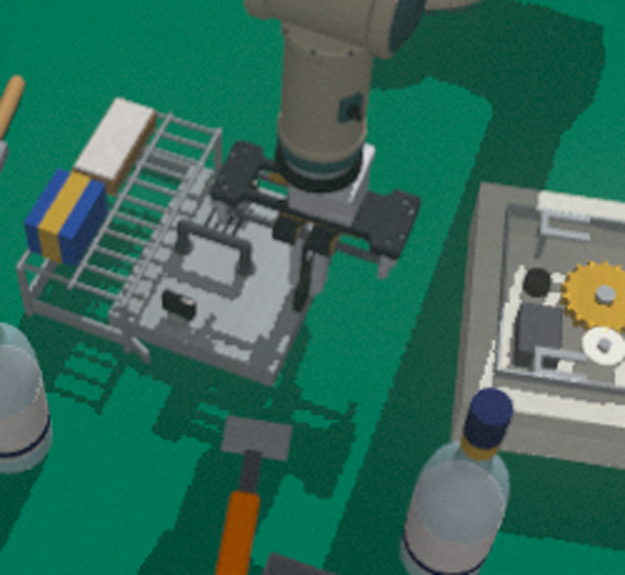

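arm_command:
  moves:
    - [[0,0.01,0],0,0]
    - [[0,0.014,0],0,0]
    - [[0,0.014,0],0,0]
    - [[0,0.014,0],0,0]
    - [[0,0.01,0],0,0]

```text
clock: 20.63
ee_pos: [0.5442, -0.082, 0.0338]
tool_rot: [-0.001, 0.998, -0.061, 0.0]
wrist_force: [0.4, 5.9, 3.9]
finger_gap: 0.097
```

arm_command:
  moves:
    - [[0,0.006,0],0,0]
    - [[0,0.004,0],0,0]
    - [[0,0.003,0],0,0]
    - [[0,0,0],0,0]

```text
clock: 20.97
ee_pos: [0.5426, -0.0949, 0.0338]
tool_rot: [-0.001, 0.998, -0.061, 0.0]
wrist_force: [0.1, 3.7, 4.8]
finger_gap: 0.094
```

```bash
python3 - <<'E'
from h import *
to(.5418,-.1032,.034);shot('scene','sc4')
im=load('sc4')[3][150:380,230:480,::-1]; cv2.imwrite('pics/c14.png',cv2.resize(im,None,fx=2.5,fy=2.5,interpolation=cv2.INTER_CUBIC))
E
```

```text
t 20.97 pos [ 0.5426 -0.0949  0.0338] head -7.03 z [ 0.     0.001 -1.   ] F [0.1 3.7 4.8] T [ 0.75 -0.01  0.04] gap 0.094 j6 1.39
tool shift mm [ 0.3  8.4 -0.2]
```

View pics/c14.png

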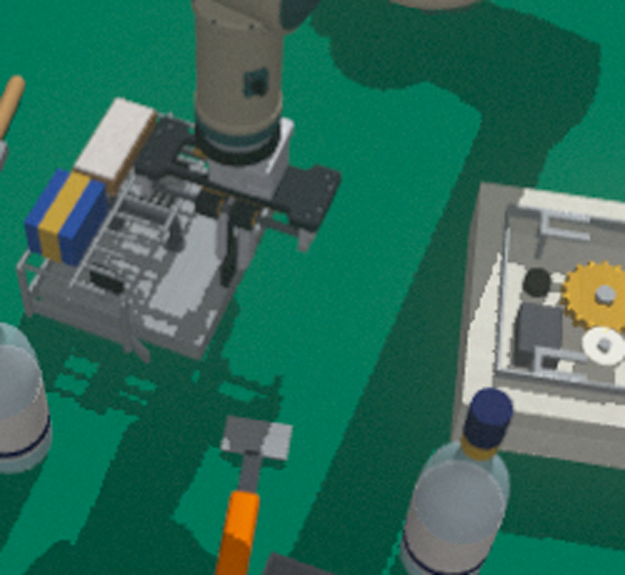

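arm_command:
  moves:
    - [[0,0.003,0],0,0]
    - [[0,0.003,0],0,0]
    - [[0,0.002,0],0,0]
    - [[0,0,0],0,0]

```text
clock: 21.35
ee_pos: [0.5415, -0.1012, 0.0338]
tool_rot: [-0.002, 0.998, -0.061, 0.0]
wrist_force: [0.9, 8.7, 5.6]
finger_gap: 0.093
```

```bash
python3 - <<'E'
from h import *
to(.5418,-.1032,.034)
E
```

```text
t 21.35 pos [ 0.5415 -0.1012  0.0338] head -7.03 z [ 0.     0.004 -1.   ] F [0.9 8.7 5.6] T [ 1.42 -0.17  0.07] gap 0.093 j6 1.38
tool shift mm [ 0.5  2.  -0.2]
```

arm_command:
  moves:
    - [[0,0.0015,0],0,0]
    - [[0,0.0015,0],0,0]
    - [[0,0,0],0,0]
    - [[0,0,0],0,0]

```text
clock: 21.68
ee_pos: [0.541, -0.1013, 0.0337]
tool_rot: [-0.004, 0.998, -0.062, -0.0]
wrist_force: [2.0, 14.7, 6.6]
finger_gap: 0.088
```

```bash
python3 - <<'E'
from h import *
to(.5418,-.1032,.034)
E
```

```text
t 21.68 pos [ 0.541  -0.1013  0.0337] head -7.08 z [-0.     0.008 -1.   ] F [ 2.  14.7  6.6] T [ 2.51 -0.26  0.08] gap 0.088 j6 1.37
tool shift mm [ 1.   1.8 -0.3]
```

arm_command:
  moves:
    - [[0,-0.002,0],0,0]
    - [[0,0,0],0,0.35]
    - [[0,0,0],0,0.35]
    - [[0,0,0],0,0.35]
    - [[0,0,0],0,0.35]

```text
clock: 22.1
ee_pos: [0.5411, -0.1049, 0.0332]
tool_rot: [0.001, 0.998, -0.061, -0.0]
wrist_force: [1.0, -0.7, -0.1]
finger_gap: 0.329
```

```bash
python3 - <<'E'
from h import *
pose();shot('wrist','w17')
E
```

```text
t 22.1 pos [ 0.5411 -0.1049  0.0332] head -6.95 z [-0.001 -0.001 -1.   ] F [ 1.  -0.7 -0.1] T [-0.02  0.01  0.02] gap 0.329 j6 1.38
```

View pics/w17.png

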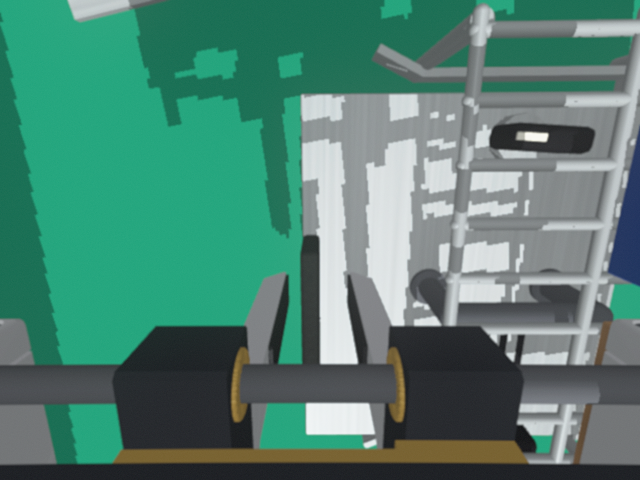

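arm_command:
  moves:
    - [[0,0,-0.01],0,0.35]
    - [[0,0,-0.025],0,0.35]
    - [[0,0,-0.035],0,0.35]
    - [[0,0,-0.04],0,0.35]
    - [[0,-0.02,-0.035],0,0.35]

```text
clock: 22.57
ee_pos: [0.5439, -0.0872, 0.1812]
tool_rot: [0.001, 0.998, -0.062, 0.001]
wrist_force: [1.3, -0.1, -0.3]
finger_gap: 0.352
```

arm_command:
  moves:
    - [[0,-0.02,-0.03],0,0.35]
    - [[0,0,-0.03],0,0.35]
    - [[0,0,0],0,0.35]
    - [[0,0,0],0,0.35]

```text
clock: 22.9
ee_pos: [0.5472, -0.0648, 0.2411]
tool_rot: [0.001, 0.998, -0.06, 0.003]
wrist_force: [0.0, -0.7, 0.2]
finger_gap: 0.352
```

```bash
python3 - <<'E'
from h import *
pose();shot('wrist','w18');shot('scene','sc5');shot('side','s5')
im=load('sc5')[3][150:380,230:480,::-1]; cv2.imwrite('pics/c15.png',cv2.resize(im,None,fx=2.5,fy=2.5,interpolation=cv2.INTER_CUBIC))
E
```

```text
t 22.9 pos [ 0.5472 -0.0648  0.2411] head -6.94 z [ 0.005 -0.002 -1.   ] F [ 0.  -0.7  0.2] T [0.06 0.04 0.01] gap 0.352 j6 1.45
```

View pics/w18.png

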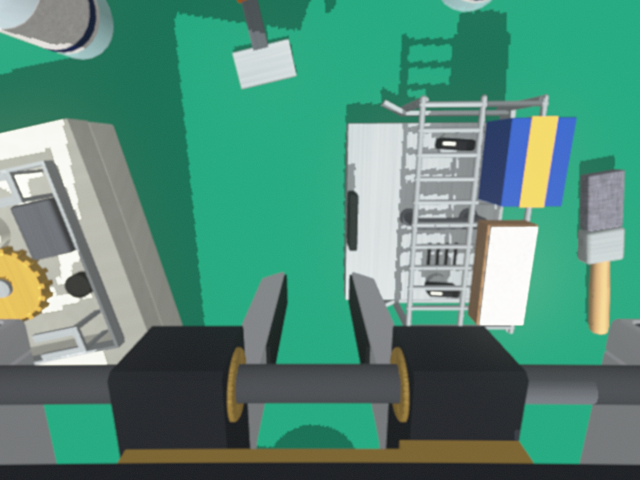

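View pics/c15.png

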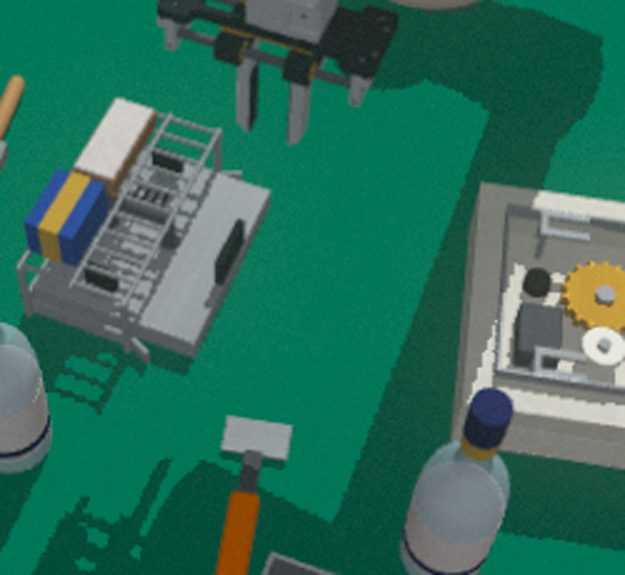

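View pics/s5.png

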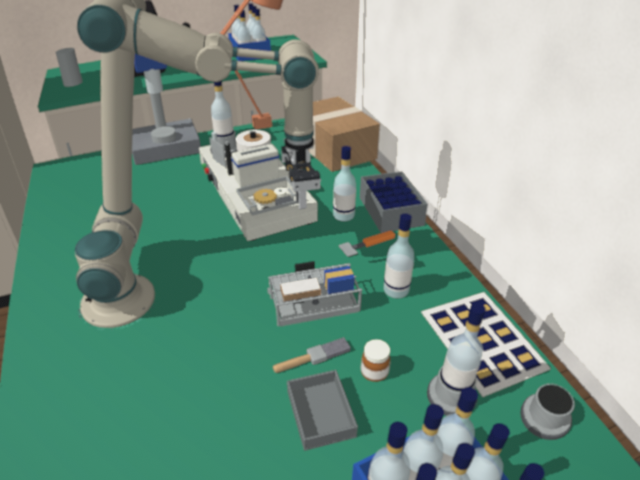

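```bash
python3 - <<'E'
from h import *
np.set_printoptions(precision=4,suppress=True)
pose();shot('wrist','w19')
im=load('w19')[3][85:345,330:560,::-1]; cv2.imwrite('pics/c16.png',cv2.resize(im,None,fx=2.3,fy=2.3,interpolation=cv2.INTER_CUBIC))
print(proj('s5',[.547,-.065,.24]))
E
```

```text
t 23.05 pos [ 0.5451 -0.0647  0.2371] head -6.99 z [-0.003  0.    -1.   ] F [-0.2  0.2 -0.2] T [ 0.02 -0.02  0.02] gap 0.348 j6 1.45
[[300.8467 204.6448]]
```

View pics/c16.png

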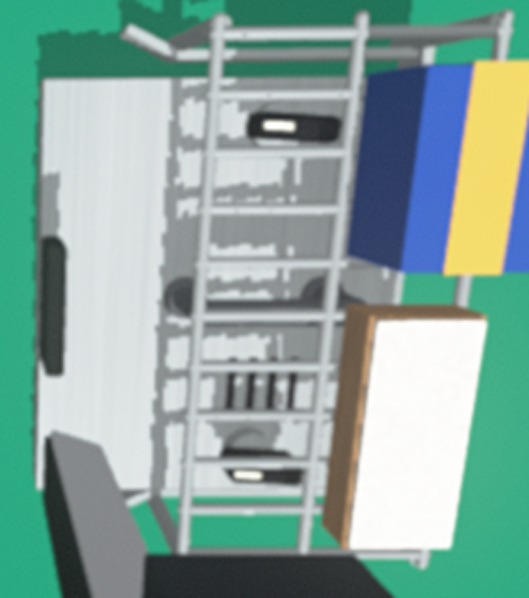

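```bash
python3 - <<'E'
from h import *
np.set_printoptions(precision=4,suppress=True)
f=lambda l:np.array(l)/2.3+[330,85]
C=onz('w19',f([(42,79),(38,490)]),.026);Rf=onz('w19',f([(219,22),(183,552)]),.079);Rb=onz('w19',f([(505,20)]),.079)
d=Rf[0]-Rf[1];a=np.arctan2(d[1],d[0]);yr=np.array([-np.sin(a),np.cos(a)]);xr=np.array([np.cos(a),np.sin(a)])
dc=C[0]-C[1];print(C,Rf,Rb,np.linalg.norm(d),np.linalg.norm(dc),np.degrees(a),np.degrees(np.arctan2(dc[1],dc[0])))
o=Rf.mean(0)[:2]-yr*.0545; print('rack c',o); m=C.mean(0)[:2]-yr*.085
print('cover in rack',(m-o)@xr,(m-o)@yr)
W=onz('w19',f([(280,125),(250,475)]),.060);print('wings',W)
E
```

```text
[[ 0.6385 -0.1085  0.026 ]
 [ 0.4399 -0.0869  0.026 ]] [[ 0.648  -0.1727  0.079 ]
 [ 0.4263 -0.1472  0.079 ]] [[ 0.6352 -0.2797  0.079 ]] 0.22322629045080974 0.19975809152062154 -6.558960919150998 -6.209011966502874
rack c [ 0.5309 -0.214 ]
cover in rack -0.005091203027544578 0.03151490888223095
wings [[ 0.6067 -0.2016  0.06  ]
 [ 0.4513 -0.1843  0.06  ]]
```

```bash
python3 - <<'E'
from h import *
pose();env.job_done()
E
```

```text
t 23.1 pos [ 0.5451 -0.0647  0.2369] head -6.99 z [-0.003  0.001 -1.   ] F [ 0.4  0.2 -0.1] T [ 0.02  0.   -0.04] gap 0.35 j6 1.45
the job is handed in; nothing more can be done
```

The cover is off the machine and slid in under the rack against its back stop. I handed the job in at about 23 s of the 62 s allowed; no verdict is reported.

**What I did:** I turned both thumbscrews counter-clockwise to their stops; the wrist torque rose to about 0.55 N m at each. I lifted the cover level by its bar handle, set it flat in front of the rack and let go. I then gripped it by the tab and slid it in until it stopped moving, with the push force rising to about 15 N. I backed off the pressure, opened the fingers and withdrew straight up.

**Last checks, from the wrist camera:**

| Check | Measured | Allowed |
|---|---|---|
| Cover centre along the rack's y | 31.5 mm | 23 to 39 mm (home is 31) |
| Cover centre across the rack | about -5 mm | ±12 mm |
| Squareness to the rack | about 0.3° | 5° |

- **Thumbscrews:** both wings still lie along the cover's y, so both screws look undone. The near wing is partly hidden by the roof wires and I judged it by eye.
- **Other things on the bench:** in the last pictures the bottles, jar, brush, scraper and tray look unmoved; I did not measure them.
- **Gripper:** it was clear of everything, and the wrist force read near zero.

**Disagreements:**
- The scene camera put the seated cover about 4 mm off and the rack's angle about 1° off compared with the wrist camera. I went by the wrist camera.
- The sideways figure of -5 mm is probably overstated. One roof corner was partly hidden, and correcting for it gives about -2.5 mm.

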